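# Clear the nest, fit up the housing stack and put the setting blocks away

## Robot

A 7-joint arm with a two-finger parallel gripper is mounted at the origin on the work surface. World frame = base frame: x ahead of the robot, y to its left, z up, the work surface at z = 0. Lengths are in m, angles in rad, forces in N, time in s.
With the tool pointing down it reaches from about 0.35 to 0.9 m from the base axis. Payload 8.1 kg.
Tool frame: the origin (TCP) lies on the centre line of the jaws, within the pads' length; the fingertips stand 19 mm ahead of it and the grasp point (between the pads) is the TCP; z points along the fingers, y is the direction in which the jaws open and shut (so a half turn about z gives the same grasp; the last joint's range is limited). The gripper opens to 92 mm and grips with 3 to 60 N. Pads are 19 mm wide; open, the fingers measure 130 mm over their backs; the gripper's body (75 mm by 190 mm) begins 47 mm behind the grasp point.
Start: joints at [1.117, 0.434, 0.025, 1.573, -0.012, 1.134, -0.075], TCP at [0.215, -0.587, 0.246] pointing down, gripper open.
Joint ranges: [-2.62, 2.62], [-0.44, 2.09], [-1.27, 1.32], [0.08, 2.57], [-1.32, 4.46], [0.12, 2], [-2.74, 2.74]. Speed limits (rad/s): [2.22, 2.22, 3.01, 3.01, 3.14, 3.14, 3.14].

## Interface

Orientations are given as a rotation vector (axis times angle).
In Python, from cell import monitor, imaging, workorder, outline_of gives the robot as it stands.
- The arm moves only by the tool move_arm, never from a script. Its argument "series" is a list of rows, each a list of 6 numbers: the shift along the world's x, y, z in cm, then the turn, a rotation vector about the world's x, y, z in degrees. A call has 1 to 8 rows; each row shifts and turns the commanded pose from where the row before left it; what a row does not reach is not made up. A row lasts 1/10 s, in which the tool goes at most 50 mm and 8.59 degrees, less where a joint would pass 70% of its speed; a pose out of reach is approached as far as the arm can. A call with a gripper value outside its range is refused whole. "grip" is the opening, from 0 (shut) to 1 (fully open), set as the call begins (left out, the last holds). The fingers move at their own pace and stop on an object; "force" is the grip in N (left out, the last holds). Time passes only in rows, so rows that do not move let the fingers close. It gives the time, the measured TCP pose, the force and the opening at its end, in the units of the state.
- monitor.observe(): the state, without advancing time (a new reading comes with each control period).
- imaging.get_image(name): name is "scene" or "top" or "wrist"; returns a dict with "color" (400x640x3 uint8, red, green, blue), "fx", "fy", "cx", "cy" (pixels), "rvec" (rotation vector, rad) and "tvec" (3), from world to camera coordinates, as OpenCV has them; the wrist camera has in their place "mount" (4x4, takes a point from camera to tool coordinates, whose origin is the TCP and whose axes are the flange's). Camera axes: x right, y down, z forward; pixel columns grow to the right and rows downward; lengths in m; the calibration is good to about 2 mm. A picture is of the moment at which its call begins: read the wrist's pose just before it. There is no depth.
- workorder.sign_off(): hands the job in, once; it reports no verdict.
Trained networks look in the newest picture that a camera, given by its name, has taken for a name from the list of things; names that differ only in an ending like _2 or _b are one class to them, and where a whole thing is asked for, a point or a joint stands for the part that bears it (a point fixed in the world has none). Each returns a list of dicts, best first, with "p" (0 to 1); they miss things now and then, are a little off and sometimes report something else, mostly with a low value. They report only what shows in the picture. A call takes as long as a camera call. They do not tell look-alikes from the thing itself.
- outline_of(camera, thing): "mask" (400x640 bool, what is visible of it) and "rect" ([left, top, width, height] in pixels, round what is visible of it).
The state is a dict: "clock": time; "joints": joint angles; "dq": joint speeds; "joint_efforts": joint torques, N m; "position": TCP position; "ee_rot": TCP orientation; "force": force on the tool from outside, world axes, zero at the start; "ft_torque": the same for the moment, N m; "width": opening from 0.0 (shut) to 1.0 (fully open).
Only numpy, scipy, OpenCV 4.12 (cv2) and the standard library are available. Lean on these libraries where they do the work, as an engineer would, in place of code of your own. Each camera call takes 0.05 s, during which the arm holds its last target. There are 200 camera calls.

## Task

Take the setting block out of the assembly nest and build the subassembly in the pocket: the housing first, then the brass spacer on it, then the steel disc on top, each set down gently (not dropped), flat and squarely between the posts. Put every setting block that is out, the one from the nest included, back upright and fully home in its own slot of the rack. Leave the oil bottle, the screwdriver and the hexagon blank where they are.

Things in the scene. Friction and masses are not known exactly. Their poses are not given: they have to be found in the camera images.
- nest_floor (a point): Fixed assembly nest: dark round flange (100 mm across, 12 mm thick) with four 10 mm square guide posts 56 mm tall. Point: centre of the pocket floor, on the flange's top, 12 mm above the bench; z up. Posts stand at 45, 135, 225, 315 degrees from its x axis, inner faces 28 mm from the centre (56 mm pocket); the four sides along its x and y axes are open for fingers, 32 mm between posts.
- housing_center (a point): Housing, the body of the subassembly: plain turned aluminium cylinder 52 mm across, 30 mm high, with a dark 22 mm circle in its top face; stands upright on the bench. Point at its centre, 15 mm up; z is its axis.
- spacer_mid (a point): Spacer: turned brass ring 52 mm across, 18 mm high, 24 mm bore; lies flat. Point on its axis, 9 mm up; z is its axis.
- disc_center (a point): Top disc: solid turned steel disc 52 mm across, 14 mm thick, three small dark dots on one face; lies flat. Point at its centre, 7 mm up; z is its axis.
- rack: Setting-block rack, fixed: wooden bar 48 mm (its x) by 252 mm (its y) by 20 mm high with five slots 14 mm deep in a row, from +y to -y for the 20, 28, 36, 44 and 52 mm blocks. Each is labelled on both long faces by a white card with a black bar as wide as its block. Origin at the centre of its underside; z up.
- slot20 (a point): Slot of the 20 mm block in the rack: 26 mm along its y, 34 mm along its x. Point at the centre of the slot's floor, 14 mm below the rack's top and 6 mm above the bench; axes as the rack's.
- slot28 (a point): Slot of the 28 mm block in the rack: 34 mm along its y, 34 mm along its x. Point at the centre of the slot's floor, 14 mm below the rack's top and 6 mm above the bench; axes as the rack's.
- slot36 (a point): Slot of the 36 mm block in the rack: 42 mm along its y, 34 mm along its x. Point at the centre of the slot's floor, 14 mm below the rack's top and 6 mm above the bench; axes as the rack's.
- slot44 (a point): Slot of the 44 mm block in the rack: 50 mm along its y, 34 mm along its x. Point at the centre of the slot's floor, 14 mm below the rack's top and 6 mm above the bench; axes as the rack's.
- slot52 (a point): Slot of the 52 mm block in the rack: 58 mm along its y, 34 mm along its x. Point at the centre of the slot's floor, 14 mm below the rack's top and 6 mm above the bench; axes as the rack's.
- block20_center (a point): Setting block, plain ground steel: 20 mm wide (along its y), 28 mm deep (along its x), 44 mm high (z up). Stands on the bench; may be absent. Point at its centre, 22 mm up. Either way round is the same.
- block28_center (a point): Setting block, plain ground steel: 28 mm wide (along its y), 28 mm deep (along its x), 44 mm high (z up). Stands on the bench; may be absent. Point at its centre, 22 mm up. Either way round is the same.
- block36_center (a point): Setting block, plain ground steel: 36 mm wide (along its y), 28 mm deep (along its x), 44 mm high (z up). At the start it stands in the nest's pocket, its sides roughly along the open sides of the nest. Point at its centre, 22 mm up. Either way round is the same.
- block44_center (a point): Setting block, plain ground steel: 44 mm wide (along its y), 28 mm deep (along its x), 44 mm high (z up). Stands on the bench; may be absent. Point at its centre, 22 mm up. Either way round is the same.
- block52_center (a point): Setting block, plain ground steel: 52 mm wide (along its y), 28 mm deep (along its x), 44 mm high (z up). Stands on the bench; may be absent. Point at its centre, 22 mm up. Either way round is the same.
- oiler: Bystander: small clear oil bottle, 44 mm across, 110 mm high. Origin under its centre.
- driver: Bystander: screwdriver with yellow handle lying on the bench; origin near its middle.
- nut: Bystander: brass hexagon blank 28 mm across, 12 mm high. Origin under its centre.
Mind the look-alikes: they are no part of the job. There is more than one size of the part that bears nest_floor; the job needs the largest.

How it is judged:
On the way, in this order (a step that is already met when the one before it is completed fails the run):
1. the housing sits flat on the floor of the nest (horizontal distance between housing_center and nest_floor below 0.004 m and z of housing_center in the frame of nest_floor between 0.012 and 0.018 m and angle between housing_center's own z axis and vertical below 0.06 rad and linear speed of housing below 0.02 m/s), for 0.2 s.
2. the spacer sits squarely on the housing in the nest (horizontal distance between each of housing_center, spacer_mid and nest_floor below 0.004 m and z of housing_center in the frame of nest_floor between 0.012 and 0.018 m and angle between each of housing_center, spacer_mid's own z axis and vertical below 0.06 rad and z of spacer_mid in the frame of nest_floor between 0.036 and 0.042 m and linear speed of spacer below 0.02 m/s), for 0.2 s.
3. the disc sits squarely on the spacer in the nest (horizontal distance between each of housing_center, spacer_mid, disc_center and nest_floor below 0.004 m and z of housing_center in the frame of nest_floor between 0.012 and 0.018 m and angle between each of housing_center, spacer_mid, disc_center's own z axis and vertical below 0.06 rad and z of spacer_mid in the frame of nest_floor between 0.036 and 0.042 m and z of disc_center in the frame of nest_floor between 0.052 and 0.058 m and linear speed of disc below 0.02 m/s), for 0.2 s.
At the end, for the whole second after the job is handed in: Housing, spacer and disc stacked in that order in the nest, each within 4 mm of the pocket axis and 3 mm of its seated height, level within 0.06 rad, at rest; every block present in its own slot, within 5 mm of its centre and 3 mm of full depth, upright within 0.06 rad (all of step 3 and linear speed of each of housing, spacer below 0.02 m/s and horizontal distance between block20_center and slot20 below 0.005 m and z of block20_center in the frame of slot20 between 0.019 and 0.025 m and angle between each of block20_center, block28_center, block36_center, block44_center, block52_center's own z axis and vertical below 0.06 rad and horizontal distance between block28_center and slot28 below 0.005 m and z of block28_center in the frame of slot28 between 0.019 and 0.025 m and horizontal distance between block36_center and slot36 below 0.005 m and z of block36_center in the frame of slot36 between 0.019 and 0.025 m and horizontal distance between block44_center and slot44 below 0.005 m and z of block44_center in the frame of slot44 between 0.019 and 0.025 m and horizontal distance between block52_center and slot52 below 0.005 m and z of block52_center in the frame of slot52 between 0.019 and 0.025 m); the robot touches nothing.
It fails at once if the oil bottle, screwdriver or hexagon blank is moved by more than 40 mm (distance of any of oiler, driver, nut from where it was at the start of the episode above 0.04 m).
It fails at once if the housing is dropped into the nest from more than about 30 mm (horizontal distance between housing_center and nest_floor below 0.03 m and contact force between the fingers and housing below 0.05 N and linear speed of housing above 0.8 m/s).
It fails at once if the spacer is dropped into the nest from more than about 30 mm (horizontal distance between spacer_mid and nest_floor below 0.03 m and contact force between the fingers and spacer below 0.05 N and linear speed of spacer above 0.8 m/s).
It fails at once if the disc is dropped into the nest from more than about 30 mm (horizontal distance between disc_center and nest_floor below 0.03 m and contact force between the fingers and disc below 0.05 N and linear speed of disc above 0.8 m/s).
Of block20, block28, block44, block52 only 2 to 4 are there at a start; the rules pass over those that are not, and their reading is None.
At some moment in a run one of housing, spacer, disc may be knocked a few centimetres aside while the robot is not near it.
It also fails if it takes over 210 s, if anything falls off the work surface, if the arm or the gripper's body presses on something with over 40 N, if the wrist force passes 120 N, or if a joint passes its speed limit or range.

## Working session

There is one attempt and no reset: what is moved stays moved. The work goes in short steps, Python scripts to look and compute and a tool call to move; the robot and the scene stay as the last step left them, time stands still between calls to the robot, and variables do not carry over. Pictures are saved under pics/ and viewed, about 12 in all and at most 16, crops included, and the job is handed in when it is done.

Besides the shell and the picture viewer there is one more tool, called after "Request:" as name(argument=value, ...) on one line, values as JSON. move_arm: Moves the arm, as the interface text tells. Its arguments: {"type":"object","properties":{"series":{"type":"array"},"grip":{"type":"number"},"force":{"type":"number"}},"required":["series"]}

```bash
ls; mkdir -p pics; cat > h.py <<'E'
import numpy as np, cv2
from cell import monitor, imaging, workorder, outline_of
from scipy.spatial.transform import Rotation as R
def cam(name):
    s=monitor.observe(); im=imaging.get_image(name)
    K=np.array([[im['fx'],0,im['cx']],[0,im['fy'],im['cy']],[0,0,1.]])
    if 'rvec' in im:
        Rw=R.from_rotvec(np.ravel(im['rvec'])).as_matrix(); t=np.ravel(im['tvec'])
    else:
        T=np.eye(4); T[:3,:3]=R.from_rotvec(s['ee_rot']).as_matrix(); T[:3,3]=s['position']
        C=T@np.array(im['mount']); Rw=C[:3,:3].T; t=-Rw@C[:3,3]
    return im['color'],K,Rw,t
def ray(c,uv,z):
    _,K,Rw,t=c
    uv=np.atleast_2d(uv).astype(float); d=(np.linalg.inv(K)@np.c_[uv,np.ones(len(uv))].T).T@Rw
    o=-Rw.T@t
    return o+d*((z-o[2])/d[:,2])[:,None]
def proj(c,P):
    _,K,Rw,t=c
    q=(Rw@np.atleast_2d(P).T).T+t; q=(K@q.T).T; return q[:,:2]/q[:,2:]
def save(img,n): cv2.imwrite('pics/'+n,cv2.cvtColor(img,cv2.COLOR_RGB2BGR))
E
python3 - <<'E'
from h import *
s=monitor.observe(); print(s)
for n in ['top','scene']:
    c=cam(n); save(c[0],n+'0.png'); print(n,-c[2].T@c[3],c[1][0,0])
    for t in ['nest_floor','housing_center','spacer_mid','disc_center','rack','block20_center','block28_center','block36_center','block44_center','block52_center','oiler','driver','nut']:
        try:
            for o in outline_of(n,t)[:4]: 
                r=o['rect']; print(n,t,round(o['p'],2),r, ray(c,[r[0]+r[2]/2,r[1]+r[3]/2],0.02)[0].round(3) )
        except Exception as e: print(t,e)
print(monitor.observe()['clock'])
E
```

```text
pics
{'clock': 0.0, 'joints': array([ 1.11745077,  0.43528087,  0.02494976,  1.57412324, -0.01159169,
        1.13397309, -0.07511667]), 'dq': array([-9.19110262e-04,  2.27388108e-03,  1.55863099e-03,  6.81651534e-04,
       -1.66418140e-03,  2.01824558e-04, -4.53627346e-05]), 'joint_efforts': array([ 5.69893837e-04, -6.67838860e+01,  9.85093117e-01, -3.14455998e+01,
       -6.07313938e-02,  4.30686632e-02,  2.27439900e-04]), 'position': array([ 0.21453825, -0.586503  ,  0.2448986 ]), 'ee_rot': array([-3.09186438e+00, -5.47757838e-01,  6.75136431e-04]), 'force': array([-0.30281127,  0.40810193, -0.08103896]), 'ft_torque': array([-0.06880036,  0.03427281, -0.01959884]), 'width': 0.9996103007956374}
top [ 0.41690059 -0.01722422  1.00492505] 381.0578601604454
top nest_floor 0.95 [286.0, 242.6, 26.5, 24.3] [0.379 0.058 0.02 ]
top nest_floor 0.84 [302.1, 191.6, 39.7, 37.4] [ 0.491 -0.003  0.02 ]
top nest_floor 0.66 [260.8, 188.6, 28.0, 28.9] [0.513 0.119 0.02 ]
top housing_center 0.77 [204.0, 182.4, 21.9, 21.8] [0.542 0.277 0.02 ]
top housing_center 0.39 [142.2, 138.2, 39.0, 19.5] [0.667 
[... 1562 characters left out ...]
.8, 209.1, 78.6, 67.7] [ 0.658 -0.007  0.02 ]
scene block20_center 0.54 [263.7, 238.3, 11.1, 15.4] [ 0.523 -0.174  0.02 ]
scene block28_center 0.74 [261.8, 237.7, 12.0, 16.7] [ 0.521 -0.176  0.02 ]
scene block28_center 0.68 [158.3, 237.5, 18.0, 23.8] [ 0.379 -0.352  0.02 ]
scene block36_center 0.43 [321.3, 207.6, 82.6, 71.2] [ 0.656 -0.01   0.02 ]
scene block44_center 0.95 [220.1, 211.1, 27.5, 27.1] [ 0.411 -0.196  0.02 ]
scene block52_center 0.55 [200.5, 258.1, 27.4, 31.4] [ 0.511 -0.309  0.02 ]
scene oiler 0.9 [199.0, 297.1, 29.9, 53.1] [ 0.617 -0.374  0.02 ]
scene oiler 0.61 [342.0, 155.1, 15.8, 13.5] [0.411 0.185 0.02 ]
scene driver 0.93 [456.1, 161.4, 38.1, 19.8] [0.668 0.408 0.02 ]
1.4
```

```bash
python3 - <<'E'
import cv2,numpy as np
a=cv2.imread('pics/top0.png')[120:275,130:500]; b=cv2.imread('pics/scene0.png')[115:360,150:520]
f=800/370
cv2.imwrite('pics/both.png',np.vstack([cv2.resize(a,(800,335),interpolation=2)]))
cv2.imwrite('pics/both2.png',cv2.resize(b,(800,530),interpolation=2))
E
```

```text
(no output)
```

View pics/both.png

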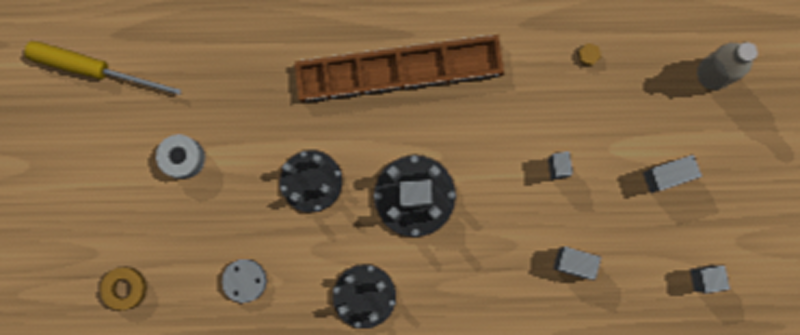

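View pics/both2.png

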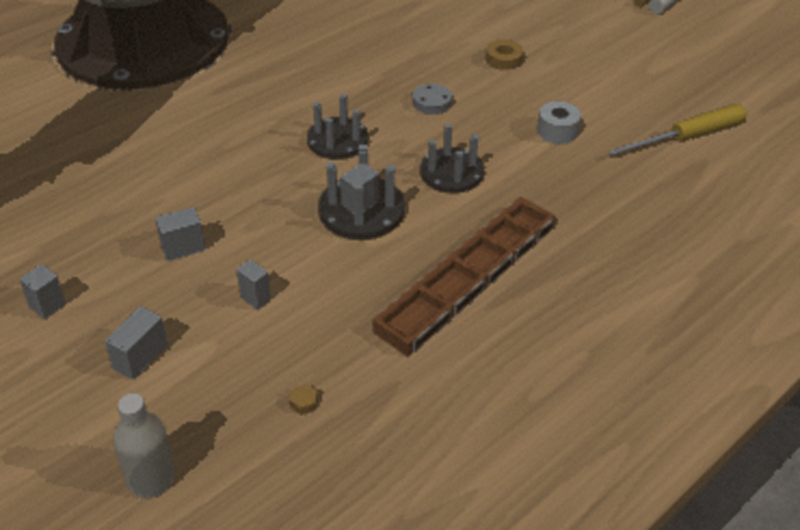

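Request:
move_arm(series=[[2.1, 3.0, 0.5, 0, 0, 8.5], [2.1, 3.0, 0.5, 0, 0, 8.5], [2.1, 3.0, 0.5, 0, 0, 8.5], [2.1, 3.0, 0.5, 0, 0, 8.5], [2.1, 3.0, 0.5, 0, 0, 8.5], [2.1, 3.0, 0.5, 0, 0, 8.5], [2.1, 3.0, 0.5, 0, 0, 8.5], [2.1, 3.0, 0.5, 0, 0, 8.5]], grip=1, force=30)

```text
clock: 2.2
position: [0.3834, -0.3457, 0.2862]
ee_rot: [2.251, 2.191, -0.0]
force: [-0.1, -0.4, 0.4]
width: 1.001
```

```bash
python3 - <<'E'
from h import *
c=cam('wrist'); s=monitor.observe(); print(s['clock'],s['position'].round(4),R.from_rotvec(s['ee_rot']).as_matrix().round(3))
print(np.array(imaging.get_image('wrist')['mount']).round(3),c[1][0,0])
save(c[0],'w1.png')
for t in ['block28_center','block44_center','block52_center','block20_center']:
    for o in outline_of('wrist',t)[:3]:
        r=o['rect'];print(t,o['p'],r,ray(c,[r[0]+r[2]/2,r[1]+r[3]/2],0.044)[0].round(3))
E
```

```text
2.25 [ 0.388  -0.3398  0.2872] [[ 0.011  1.     0.004]
 [ 1.    -0.011  0.002]
 [ 0.002  0.004 -1.   ]]
[[ 0.    -0.958 -0.285  0.078]
 [ 1.    -0.     0.001  0.   ]
 [-0.001 -0.285  0.958 -0.139]
 [ 0.     0.     0.     1.   ]] 281.9331381973982
block28_center 0.66 [310.9, 160.6, 19.8, 27.2] [ 0.38  -0.347  0.044]
block28_center 0.26 [469.7, 174.4, 69.4, 43.6] [ 0.638 -0.385  0.044]
block44_center 0.69 [318.6, 31.4, 34.3, 47.7] [ 0.403 -0.199  0.044]
block44_center 0.63 [505.4, 68.7, 26.2, 23.3] [ 0.632 -0.234  0.044]
block52_center 0.92 [391.2, 127.3, 36.8, 40.1] [ 0.5   -0.313  0.044]
block20_center 0.75 [409.9, 28.3, 34.0, 29.4] [ 0.514 -0.188  0.044]
```

View pics/w1.png

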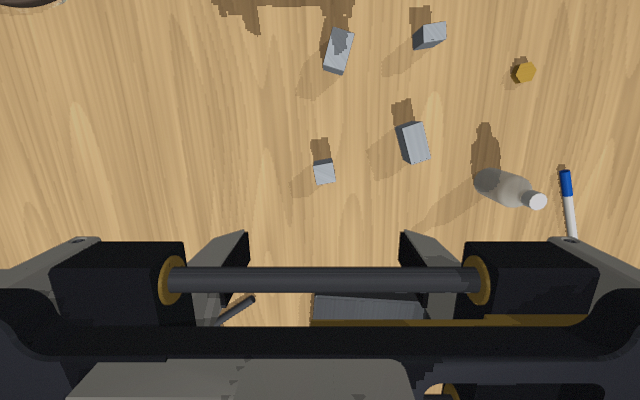

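```bash
cat >> h.py <<'E'
from scipy.optimize import minimize
def box(w,d=.028,h=.044,z0=0):
    return np.array([[sx*d/2,sy*w/2,z] for sx in(-1,1) for sy in(-1,1) for z in(z0,z0+h)])
def cyl(dia,h,z0=0):
    a=np.linspace(0,2*np.pi,48,endpoint=False); return np.array([[dia/2*np.cos(t),dia/2*np.sin(t),z] for z in (z0,z0+h) for t in a])
def grey(img,smax=60,vmin=40):
    h=cv2.cvtColor(img,cv2.COLOR_RGB2HSV); return ((h[...,1]<smax)&(h[...,2]>vmin))
def fit(c,P,xy,seg,yaw=None,pad=14,S=6):
    """fit x,y(,yaw) of convex point set P to a silhouette mask by IoU"""
    def pts(p):
        Rz=R.from_euler('z',p[2]).as_matrix(); return P@Rz.T+[p[0],p[1],0]
    yaws=[0.] if yaw is None else [yaw]
    u=proj(c,pts([xy[0],xy[1],yaws[0]])); lo=np.floor(u.min(0)-pad).astype(int).clip(0); hi=np.ceil(u.max(0)+pad).astype(int)
    m=seg[lo[1]:hi[1],lo[0]:hi[0]].astype(np.float32)
    m=cv2.resize(m,None,fx=S,fy=S,interpolation=cv2.INTER_LINEAR); m=(m>.5)
    n,l,st,_=cv2.connectedComponentsWithStats(m.astype(np.uint8))
    if n>2: m=l==(1+np.argmax(st[1:,4]))
    def cost(p):
        q=[p[0]/1000,p[1]/1000,p[2]/50 if yaw is not None else 0]
        u=(proj(c,pts(q))-lo+.5)*S-.5; r=np.zeros(m.shape,np.uint8)
        cv2.fillConvexPoly(r,cv2.convexHull(np.round(u*16).astype(np.int32)),1,shift=4); r=r>0
        return -(r&m).sum()/max(1,(r|m).sum())
    best=None
    for y0 in ([0.] if yaw is None else [yaw-.5,yaw-.25,yaw,yaw+.25,yaw+.5]):
        x0=np.array([xy[0]*1000,xy[1]*1000,y0*50]); k=3 if yaw is not None else 2
        f=lambda p:cost(p if k==3 else [*p,0])
        sim=np.vstack([x0[:k]]+[x0[:k]+8*np.eye(k)[i] for i in range(k)])
        r=minimize(f,x0[:k],method='Nelder-Mead',options=dict(initial_simplex=sim,xatol=.05,fatol=1e-5))
        if best is None or r.fun<best.fun: best=r
    b=best.x; return np.array([b[0]/1000,b[1]/1000,(np.degrees(b[2]/50) if yaw is not None else 0),-best.fun]).round(4)
E
python3 - <<'E'
from h import *
c=cam('wrist'); g=grey(c[0]); s=monitor.observe(); print(s['position'])
v=g.astype(np.uint8)*255
for n,w,xy,y in [('28',.028,(.383,-.345),0.),('44',.044,(.41,-.192),-.3),('52',.052,(.505,-.312),.3),('20',.020,(.52,-.178),0.)]:
    print(n,fit(c,box(w),xy,g,y), [ (k,fit(c,box(k/1000),xy,g,y)[3]) for k in (20,28,44,52)])
t=cam('top'); g=grey(t[0])
for n,w,xy,y in [('28',.028,(.383,-.345),0.),('44',.044,(.41,-.192),-.3),('52',.052,(.505,-.312),.3),('20',.020,(.52,-.178),0.)]:
    print('top',n,fit(t,box(w),xy,g,y,pad=8))
E
```

```text
[ 0.38179594 -0.34812926  0.28549976]
28 [ 0.385  -0.3459  8.2616  0.9538] [(20, np.float64(0.791)), (28, np.float64(0.9538)), (44, np.float64(0.6641)), (52, np.float64(0.5779))]
44 [  0.4061  -0.1918 -17.6702   0.9665] [(20, np.float64(0.5841)), (28, np.float64(0.7254)), (44, np.float64(0.9665)), (52, np.float64(0.8526))]
52 [ 0.5091 -0.3082 18.2397  0.953 ] [(20, np.float64(0.4651)), (28, np.float64(0.5938)), (44, np.float64(0.8623)), (52, np.float64(0.953))]
20 [ 0.5217 -0.1765  9.001   0.9327] [(20, np.float64(0.9327)), (28, np.float64(0.7678)), (44, np.float64(0.5797)), (52, np.float64(0.5237))]
top 28 [ 0.3862 -0.3454  5.2372  0.8827]
top 44 [  0.4079  -0.191  -17.5284   0.9257]
top 52 [ 0.5106 -0.3074 16.0036  0.9069]
top 20 [ 0.5237 -0.1765  9.2997  0.8524]
```

Request:
move_arm(series=[[0.3, 0.1, -5, 0, 0, 7.5], [0, 0, -5, 0, 0, 0], [0, 0, -5, 0, 0, 0], [0, 0, -5, 0, 0, 0], [0, 0, -3, 0, 0, 0], [0, 0, -1.8, 0, 0, 0], [0, 0, 0, 0, 0, 0], [0, 0, 0, 0, 0, 0]])

```text
clock: 3.4
position: [0.3855, -0.3465, 0.038]
ee_rot: [-2.112, -2.326, 0.0]
force: [-0.3, -0.2, 0.1]
width: 0.998
```

```bash
python3 - <<'E'
from h import *
for i in range(3):
    c=cam('wrist'); s=monitor.observe(); print(s['clock'],s['position'].round(4),(R.from_rotvec(s['ee_rot']).as_matrix()[:2,1]).round(3),s['force'].round(1))
t=cam('top'); 
for n in ('top','scene'):
  c=cam(n)
  for o in outline_of(n,'rack')[:1]: print(n,o['p'],fit(c,box(.252,.048,.020),(.65,.012),o['mask'],.12,pad=10,S=4))
  h=cv2.cvtColor(c[0],cv2.COLOR_RGB2HSV); g=(h[...,0]<11)&(h[...,1]>110)
  print(fit(c,box(.252,.048,.020),(.65,.012),g,.12,pad=10,S=4))
E
```

```text
3.45 [ 0.386  -0.3468  0.0387] [0.995 0.096] [ 0.7 -0.1  0.9]
3.5 [ 0.3863 -0.3469  0.039 ] [0.995 0.097] [0.6 0.1 0.8]
3.55 [ 0.3864 -0.3468  0.0392] [0.995 0.097] [0.  0.9 0.7]
top 0.84 [0.6502 0.0158 6.2824 0.9327]
[ 6.40900e-01 -9.20000e-03  8.89326e+01  8.00000e-04]
scene 0.79 [0.6473 0.0108 6.4271 0.9744]
[ 6.50000e-01  1.20000e-02 -2.17724e+01 -0.00000e+00]
```

Request:
move_arm(series=[[0, 0, 0, 0, 0, 0], [0, 0, 0, 0, 0, 0], [0, 0, 0, 0, 0, 0], [0, 0, 0, 0, 0, 0], [0, 0, 0, 0, 0, 0], [0, 0, 0, 0, 0, 0], [0, 0, 3, 0, 0, 0], [0, 0, 5, 0, 0, 0]], grip=0)

```text
clock: 4.6
position: [0.384, -0.3446, 0.1163]
ee_rot: [-2.106, -2.323, 0.0]
force: [0.8, -1.3, -0.2]
width: 0.352
```

Request:
move_arm(series=[[1, 1, 4.5, 0, 0, 0], [2, 3, 3.4, 0, 0, 0], [2.7, 4, 1, 0, 0, 0], [2.7, 4.1, 0, 0, 0, 0.7], [2.7, 4.1, 0, 0, 0, 0], [2.7, 4.1, 0, 0, 0, 0], [2.7, 4.1, 0, 0, 0, 0], [2.7, 4.1, 0, 0, 0, 0]])

```text
clock: 5.4
position: [0.5785, -0.0593, 0.2069]
ee_rot: [2.096, 2.34, -0.0]
force: [1.0, -0.6, -0.4]
width: 0.006
```

Request:
move_arm(series=[[2.5, 4, 0, 0, 0, 0], [2.5, 4, 0, 0, 0, 0], [1.5, 2.5, 0, 0, 0, 0], [0, 0, 0, 0, 0, 0], [0, 0, 0, 0, 0, 0], [0, 0, 0, 0, 0, 0]])

```text
clock: 6.0
position: [0.6423, 0.0424, 0.2066]
ee_rot: [2.098, 2.338, -0.002]
force: [-0.5, -0.1, 0.5]
width: 0.005
```

```bash
python3 - <<'E'
from h import *
c=cam('wrist'); s=monitor.observe(); print(s['clock'],s['position'].round(4),(R.from_rotvec(s['ee_rot']).as_matrix()[:2,1]).round(3),s['force'].round(1),s['width'])
for o in outline_of('wrist','rack')[:1]: print(o['p'],o['rect'],fit(c,box(.252,.048,.020),(.65,.012),o['mask'],.11,pad=10,S=4))
save(c[0],'w2.png'); np.save('w2.npy',c[0])
E
```

```text
6.05 [0.6423 0.0422 0.2067] [0.994 0.108] [ 0.4 -0.4 -0.1] 0.005588880603346426
0.64 [302.1, 97.7, 46.2, 134.9] [0.6473 0.014  6.1897 0.6808]
```

View pics/w2.png

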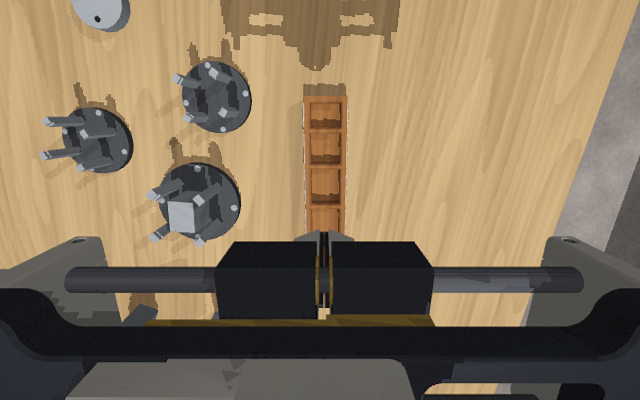

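```bash
cat >> h.py <<'E'
def clip(c,seg,vmax):
    seg=seg.copy(); seg[vmax:]=False; return seg
def fitm(c,P,xy,seg,valid,yaw=None,pad=14,S=4,fixyaw=False,hull=False):
    """as fit, comparing only where valid (bool mask)"""
    def pts(p): return P@R.from_euler('z',p[2]).as_matrix().T+[p[0],p[1],0]
    y0=yaw or 0.
    u=proj(c,pts([*xy,y0])); lo=np.floor(u.min(0)-pad).astype(int).clip(0); hi=np.ceil(u.max(0)+pad).astype(int)
    rs=lambda a: cv2.resize(a[lo[1]:hi[1],lo[0]:hi[0]].astype(np.float32),None,fx=S,fy=S)>.5
    m,v=rs(seg&valid),rs(valid)
    def cost(p):
        q=[p[0]/1000,p[1]/1000,p[2]/50 if len(p)>2 else y0]
        w=(proj(c,pts(q))-lo+.5)*S-.5; r=np.zeros(m.shape,np.uint8)
        cv2.fillConvexPoly(r,cv2.convexHull(np.round(w*16).astype(np.int32)),1,shift=4); r=(r>0)&v
        return -(r&m).sum()/max(1,(r|m).sum())
    k=2 if (yaw is None or fixyaw) else 3
    x0=np.array([xy[0]*1000,xy[1]*1000,y0*50])[:k]
    r=minimize(cost,x0,method='Nelder-Mead',options=dict(initial_simplex=np.vstack([x0,x0+6*np.eye(k)]),xatol=.05,fatol=1e-5))
    return np.array([r.x[0]/1000,r.x[1]/1000,np.degrees(r.x[2]/50) if k==3 else np.degrees(y0),-r.fun]).round(4)
def above(v): a=np.zeros((400,640),bool); a[:v]=True; return a
E
python3 - <<'E'
from h import *
c=cam('wrist'); im=c[0]; s=monitor.observe(); print(s['position'].round(4))
h=cv2.cvtColor(im,cv2.COLOR_RGB2HSV)
for p in [(325,131),(316,160),(325,183),(280,150),(370,150),(295,120),(325,88)]: print(p,h[p[1],p[0]],im[p[1],p[0]])
rk=(h[...,0]<13)&(h[...,1]>120)
rk=cv2.morphologyEx(rk.astype(np.uint8),cv2.MORPH_CLOSE,np.ones((15,15)))>0
print('rack',fitm(c,box(.252,.048,.02),(.648,.014),rk,above(228),.11,pad=8), rk[90:228,290:360].sum())
# block36 and nest
g=grey(im)&(h[...,2]>110)
print('b36',fit(c,box(.036,z0=.012),(.487,.0),grey(im,60,140),0.1,pad=4))
dk=(h[...,2]<110)&(h[...,1]<90); n,l=cv2.connectedComponents(dk.astype(np.uint8)); k=l[150:240,150:250]; q=np.bincount(k[k>0]).argmax(); m=np.uint8(l==q)
hm=np.zeros_like(m); cv2.fillConvexPoly(hm,cv2.convexHull(cv2.findNonZero(m)),1)
print('nest',fitm(c,cyl(.1,.012),(.487,0),m>0,above(250),pad=10))
vis=np.hstack([im,np.dstack([rk*255,m*255,g*255]).astype(np.uint8)])[50:250,140:]
save(np.vstack([im[60:250,130:380],np.dstack([rk*255,m*255,g*255]).astype(np.uint8)[60:250,130:380]]),'w3.png')
E
```

```text
[0.6425 0.0424 0.207 ]
(325, 131) [ 14 154 169] [169 116  67]
(316, 160) [ 13 159 112] [112  72  42]
(325, 183) [ 14 155 168] [168 114  66]
(280, 150) [ 19  97 200] [200 171 124]
(370, 150) [ 18  98 188] [188 159 116]
(295, 120) [ 18 101 182] [182 153 110]
(325, 88) [ 17 110 134] [134 109  76]
rack [ 6.5980e-01 -9.2000e-03  9.4386e+00  1.7500e-01] 810
b36 [ 0.4712 -0.0207  3.0539  0.668 ]
nest [ 0.4906 -0.0023  0.      0.7544]
```

View pics/w3.png

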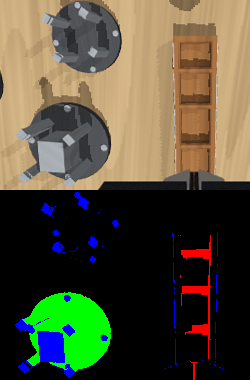

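```bash
cat >> h.py <<'E'
def rackseg(im):
    h=cv2.cvtColor(im,cv2.COLOR_RGB2HSV); rk=(h[...,0]<=16)&(h[...,1]>125)
    return cv2.morphologyEx(rk.astype(np.uint8),cv2.MORPH_CLOSE,np.ones((5,5)))>0
OFF={20:.106,28:.069,36:.024,44:-.029,52:-.09}
def slots(x,y,deg):
    a=np.radians(deg); return {k:(np.array([x,y])+o*np.array([-np.sin(a),np.cos(a)])).round(4) for k,o in OFF.items()}
E
python3 - <<'E'
from h import *
c=cam('wrist'); rk=rackseg(c[0])
for x0 in [(.648,.014),(.645,.02)]: 
    f=fitm(c,box(.252,.048,.02),x0,rk,above(228),.11,pad=8); print('rack',f)
print(slots(*f[:3]))
E
```

```text
rack [0.6479 0.014  6.3809 0.9692]
rack [0.6483 0.0141 6.5042 0.9687]
{20: array([0.6363, 0.1194]), 28: array([0.6405, 0.0827]), 36: array([0.6456, 0.0379]), 44: array([ 0.6516, -0.0147]), 52: array([ 0.6585, -0.0753])}
```

Request:
move_arm(series=[[-5, -1.4, 0, 0, 0, 0], [-5, -1.4, 0, 0, 0, 0], [-4.8, -1.4, 0, 0, 0, 0], [0, 0, 0, 0, 0, 0], [0, 0, 0, 0, 0, 0], [0, 0, 0, 0, 0, 0]], grip=1)

```text
clock: 6.8
position: [0.4999, 0.0031, 0.2076]
ee_rot: [2.096, 2.338, 0.003]
force: [0.4, -0.2, 0.2]
width: 0.477
```

```bash
python3 - <<'E'
from h import *
c=cam('wrist'); im=c[0]; s=monitor.observe(); print(s['clock'],s['position'].round(4),s['width'])
f=fitm(c,box(.252,.048,.02),(.648,.014),rackseg(im),above(225),.11,pad=8); print('rack',f)
print('b36',fit(c,box(.036,z0=.012),(.487,.0),grey(im,60,140),0.1,pad=4))
save(im[60:260,160:480],'w4.png')
save(cv2.resize(im[100:260,220:420],None,fx=4,fy=3.75,interpolation=cv2.INTER_CUBIC),'w4.png')
E
```

```text
6.85 [0.5001 0.0034 0.2074] 0.5243255563398596
rack [0.6477 0.0138 6.2256 0.8688]
b36 [ 0.4913 -0.0145  3.1877  0.9355]
```

View pics/w4.png

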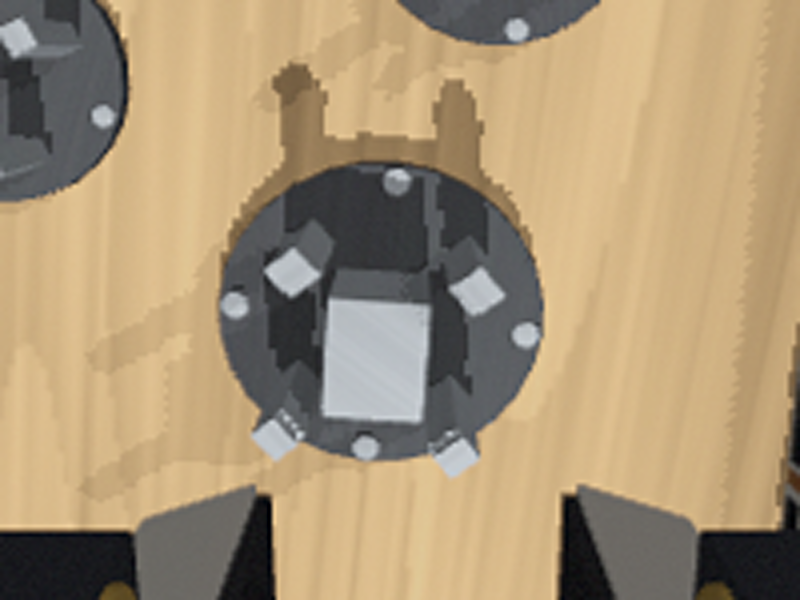

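```bash
cat >> h.py <<'E'
def nest(c,xy,vmax=262):
    """nest centre and yaw from bright post tops (z .068)"""
    im=c[0]; m=np.uint8(grey(im,60,150)); m[vmax:]=0
    n,l,st,ce=cv2.connectedComponentsWithStats(m); out=[]
    for i in range(1,n):
        if 20<st[i,4]<300:
            w=ray(c,ce[i],.068)[0]; d=np.linalg.norm(w[:2]-xy)
            if .022<d<.045: out.append([*w[:2],st[i,4]])
    return np.array(out)
E
python3 - <<'E'
from h import *
c=cam('wrist'); im=c[0]; s=monitor.observe(); print(s['clock'],s['position'].round(4),s['width'])
g=grey(im,60,140)
print('b36 top',fit(c,box(.036,h=0,z0=.056),(.487,-.005),g,0.1,pad=3))
px=np.array([(292,272),(477,291),(280,435),(455,452)])/[4,3.75]+[220,100]-.5
w=ray(c,px,.068); print(w.round(4),w.mean(0),np.linalg.norm(w-w.mean(0),axis=1))
print(nest(c,w.mean(0)[:2]).round(4))
b=np.array([(397,181),(525,335),(365,447),(235,305)])/[4,3.75]+[220,100]-.5
w=ray(c,b,.014); print(w.round(4),w.mean(0))
E
```

```text
6.9 [0.5    0.0035 0.2071] 0.5656599528958194
b36 top [ 0.4912 -0.004   1.6473  0.9659]
[[ 0.4677  0.0224  0.068 ]
 [ 0.5143  0.0223  0.068 ]
 [ 0.4682 -0.024   0.068 ]
 [ 0.5143 -0.0241  0.068 ]] [ 0.49111965 -0.00082591  0.068     ] [0.03303663 0.03279886 0.03263231 0.03285119]
[[ 4.677e-01  2.180e-02  9.800e+01]
 [ 5.147e-01  2.160e-02  9.700e+01]
 [ 4.540e-01  1.140e-02  3.300e+01]
 [ 5.283e-01  1.110e-02  3.500e+01]
 [ 4.667e-01 -2.610e-02  7.400e+01]
 [ 4.910e-01 -2.600e-02  2.800e+01]
 [ 5.151e-01 -2.640e-02  7.400e+01]]
[[ 0.4912  0.0432  0.014 ]
 [ 0.5351 -0.0018  0.014 ]
 [ 0.4904 -0.0456  0.014 ]
 [ 0.4467 -0.0014  0.014 ]] [ 0.49084296 -0.00140994  0.014     ]
```

Request:
move_arm(series=[[-0.9, -0.7, 0, 0, 0, -5.2], [0, 0, 0, 0, 0, 0], [0, 0, -4, 0, 0, 0], [0, 0, -4, 0, 0, 0], [0, 0, -4, 0, 0, 0], [0, 0, -2.8, 0, 0, 0], [0, 0, -1, 0, 0, 0], [0, 0, 0, 0, 0, 0]], grip=0.8)

```text
clock: 7.7
position: [0.4894, -0.0034, 0.0478]
ee_rot: [-2.197, -2.243, 0.002]
force: [-0.3, -0.9, 0.3]
width: 0.799
```

Request:
move_arm(series=[[0, 0, 0, 0, 0, 0], [0, 0, 0, 0, 0, 0], [0, 0, 0, 0, 0, 0], [0, 0, 0, 0, 0, 0], [0, 0, 0, 0, 0, 0], [0, 0, 0, 0, 0, 0], [0, 0, 0, 0, 0, 0], [0, 0, 0, 0, 0, 0]], grip=0)

```text
clock: 8.5
position: [0.4897, -0.004, 0.049]
ee_rot: [2.2, 2.242, 0.0]
force: [0.7, -0.1, 4.0]
width: 0.306
```

Request:
move_arm(series=[[0, 0, 2, 0, 0, 0], [0, 0, 4, 0, 0, 0], [0, 0, 4.5, 0, 0, 0], [3.9, 1.05, 0, 0, 0, 2.7], [3.9, 1.05, 0, 0, 0, 2.7], [3.9, 1.05, 0, 0, 0, 0], [3.9, 1.05, 0, 0, 0, 0], [0, 0, 0, 0, 0, 0]])

```text
clock: 9.3
position: [0.6491, 0.04, 0.1526]
ee_rot: [-2.091, -2.344, -0.004]
force: [0.1, 0.1, -3.5]
width: 0.301
```

Request:
move_arm(series=[[0, 0, 0, 0, 0, 0], [0, 0, 0, 0, 0, 0]])

```text
clock: 9.5
position: [0.6441, 0.0377, 0.1529]
ee_rot: [-2.091, -2.343, 0.003]
force: [-0.7, 0.4, -3.8]
width: 0.303
```

```bash
python3 - <<'E'
from h import *
c=cam('wrist'); im=c[0]; s=monitor.observe(); print(s['clock'],s['position'].round(4),s['width'],(R.from_rotvec(s['ee_rot']).as_matrix()[:2,1]).round(3),s['force'])
v=above(262); 
f=fitm(c,box(.252,.048,.02),(.648,.014),rackseg(im),above(205),.11,pad=8); print('rack',f,slots(*f[:3]))
save(cv2.resize(im[60:280,200:440],None,fx=2.5,fy=2.5,interpolation=cv2.INTER_CUBIC),'w5.png')
E
```

```text
9.55 [0.6442 0.0376 0.1533] 0.301420612125094 [0.994 0.113] [ 0.1124644  -0.42043058 -2.98792285]
rack [0.6474 0.0138 6.0579 0.9704] {20: array([0.6362, 0.1192]), 28: array([0.6401, 0.0824]), 36: array([0.6449, 0.0377]), 44: array([ 0.6505, -0.015 ]), 52: array([ 0.6569, -0.0757])}
```

View pics/w5.png

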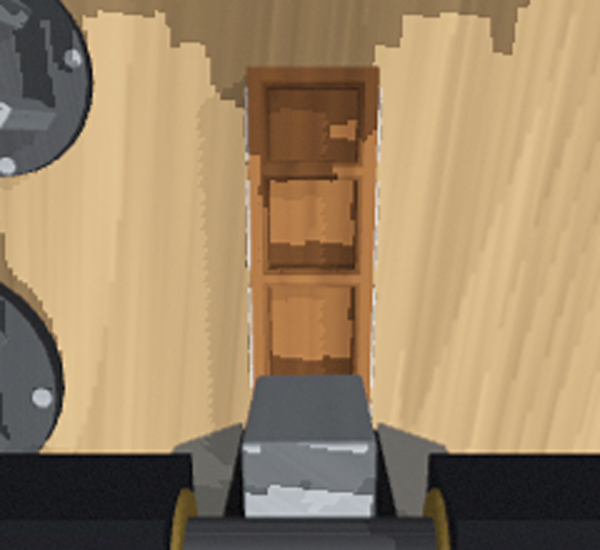

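Request:
move_arm(series=[[0.1, 0, -4, 0, 0, 0], [0, 0, -4, 0, 0, 0], [0, 0, -1, 0, 0, 0], [0, 0, -0.6, 0, 0, 0], [0, 0, -0.6, 0, 0, 0], [0, 0, -0.4, 0, 0, 0], [0, 0, -0.3, 0, 0, 0], [0, 0, 0, 0, 0, 0]])

```text
clock: 10.35
position: [0.6468, 0.0381, 0.0453]
ee_rot: [2.092, 2.343, 0.001]
force: [-0.6, 0.4, -3.6]
width: 0.303
```

Request:
move_arm(series=[[-0.1, 0, -0.2, 0, 0, 0], [0, 0, 0, 0, 0, 0], [0, 0, 0, 0, 0, 0]])

```text
clock: 10.65
position: [0.6457, 0.0382, 0.0432]
ee_rot: [2.092, 2.343, 0.001]
force: [0.3, 0.1, -1.6]
width: 0.303
```

Request:
move_arm(series=[[0, 0, 0, 0, 0, 0], [0, 0, 0, 0, 0, 0], [0, 0, 0, 0, 0, 0], [0, 0, 0, 0, 0, 0], [0, 0, 4, 0, 0, 0], [0, 0, 5, 0, 0, 0], [0, 0, 3, 0, 0, 0], [0, 0, 0, 0, 0, 0]], grip=0.7)

```text
clock: 11.45
position: [0.6482, 0.0389, 0.1683]
ee_rot: [2.088, 2.339, 0.01]
force: [-0.2, 0.9, 0.6]
width: 0.701
```

```bash
python3 - <<'E'
from h import *
c=cam('wrist'); im=c[0]; s=monitor.observe(); print(s['clock'],s['position'].round(4),s['width'],(R.from_rotvec(s['ee_rot']).as_matrix()[:2,1]).round(3),s['force'])
print('b36',fit(c,box(.036,h=0,z0=.05),(.645,.038),grey(im,60,140),.11,pad=4),fit(c,box(.036,h=.03,z0=.02),(.645,.038),grey(im,60,40),.11,pad=6))
t=cam('top'); g=grey(t[0])
for n,w,xy,y in [('28',.028,(.385,-.345),0.1),('20',.020,(.5225,-.176),0.16),('44',.044,(.407,-.192),-.3),('52',.052,(.51,-.308),.3)]: print('top',n,fit(t,box(w),xy,g,y,pad=8))
E
```

```text
11.5 [0.6469 0.0384 0.1655] 0.6980095340404452 [0.994 0.113] [-0.5117492  -0.5605348  -0.53193575]
b36 [0.6464 0.0383 7.1456 0.9686] [0.6463 0.0388 7.1176 0.9467]
top 28 [ 0.3863 -0.3453  4.6535  0.8955]
top 20 [  0.5225  -0.176  -19.4806  -0.    ]
top 44 [ 4.51600e-01 -2.03400e-01 -3.04738e+01  1.21000e-02]
top 52 [ 0.5108 -0.308  16.817   0.9301]
```

Request:
move_arm(series=[[-1.74, 3.97, 0, 0, 0, -3.2], [-1.74, 3.97, 0, 0, 0, -3.2], [-1.74, 3.97, 0, 0, 0, 0], [-1.74, 3.97, 0, 0, 0, 0], [-1.74, 3.97, 0, 0, 0, 0], [-1.74, 3.97, 0, 0, 0, 0], [0, 0, 0, 0, 0, 0], [0, 0, 0, 0, 0, 0]], grip=1)

```text
clock: 12.35
position: [0.5396, 0.2771, 0.1613]
ee_rot: [-2.215, -2.226, 0.004]
force: [0.1, -0.7, 0.5]
width: 1.004
```

Request:
move_arm(series=[[0, 0, 0, 0, 0, 0], [0, 0, 0, 0, 0, 0]])

```text
clock: 12.55
position: [0.5416, 0.2744, 0.1621]
ee_rot: [2.222, 2.22, -0.002]
force: [0.2, 0.9, -0.6]
width: 1.001
```

```bash
cat >> h.py <<'E'
def st():
    s=monitor.observe(); y=R.from_rotvec(s['ee_rot']).as_matrix()[:2,1]
    print('t',round(s['clock'],2),'pos',s['position'].round(4),'yaw',np.degrees(np.arctan2(y[1],y[0])).round(1),'F',s['force'].round(1),'w',round(s['width'],3)); return s
def seg(cam_,thing,near=None,c=None):
    o=outline_of(cam_,thing)
    return [(round(a['p'],2),a['rect'],a['mask']) for a in o]
E
python3 - <<'E'
from h import *
c=cam('wrist'); im=c[0]; s=st()
for o in outline_of('wrist','housing_center')[:2]: print(o['p'],o['rect'],fit(c,cyl(.052,.03),(.542,.276),o['mask']))
print(fit(c,cyl(.052,.03),(.542,.276),grey(im,60,40)))
save(cv2.resize(im[40:280,160:480],None,fx=2,fy=2),'w6.png')
E
```

```text
t 12.6 pos [0.5416 0.2746 0.1623] yaw -0.0 F [-0.5 -0.9  0.3] w 0.999
0.9 [298.1, 158.6, 53.8, 53.3] [0.5437 0.2821 0.     0.9778]
[0.5436 0.2817 0.     0.9709]
```

View pics/w6.png

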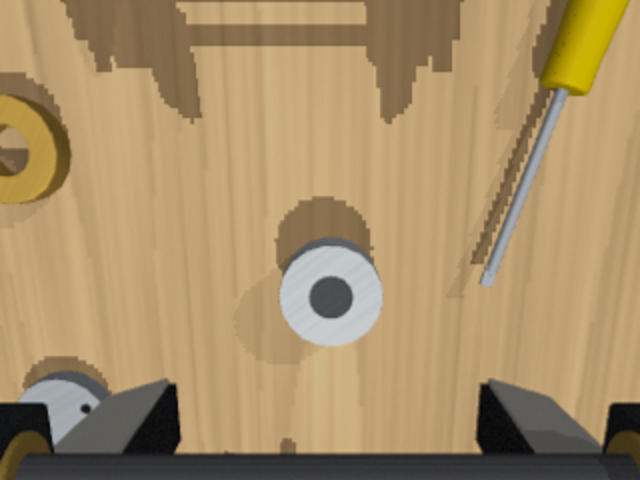

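Request:
move_arm(series=[[0.2, 0.73, -3, 0, 0, 0], [0, 0, -4, 0, 0, 0], [0, 0, -3, 0, 0, 0], [0, 0, -2.5, 0, 0, 0], [0, 0, -1, 0, 0, 0], [0, 0, 0, 0, 0, 0], [0, 0, 0, 0, 0, 0], [0, 0, 0, 0, 0, 0]])

```text
clock: 13.45
position: [0.544, 0.2841, 0.0294]
ee_rot: [2.22, 2.222, 0.004]
force: [-0.2, -0.1, -0.4]
width: 0.996
```

```bash
python3 - <<'E'
from h import *
s=st()
E
```

```text
t 13.45 pos [0.544  0.2841 0.0294] yaw 0.1 F [-0.2 -0.1 -0.4] w 0.996
```

Request:
move_arm(series=[[0, -0.2, -0.2, 0, 0, 0], [0, 0, 0, 0, 0, 0], [0, 0, 0, 0, 0, 0], [0, 0, 0, 0, 0, 0], [0, 0, 0, 0, 0, 0], [0, 0, 0, 0, 0, 0], [0, 0, 0, 0, 0, 0], [0, 0, 0, 0, 0, 0]], grip=0)

```text
clock: 14.25
position: [0.543, 0.2816, 0.0259]
ee_rot: [2.22, 2.223, 0.0]
force: [-0.2, -0.7, 0.1]
width: 0.548
```

Request:
move_arm(series=[[0, 0, 3, 0, 0, 0], [0, 0, 5, 0, 0, 0], [0, 0, 5, 0, 0, 0], [0, 0, 0, 0, 0, 0], [0, 0, 0, 0, 0, 0], [0, 0, 0, 0, 0, 0]])

```text
clock: 14.85
position: [0.5423, 0.2808, 0.1545]
ee_rot: [-2.22, -2.223, 0.004]
force: [-0.4, -0.7, -1.4]
width: 0.549
```

```bash
python3 - <<'E'
from h import *
c=cam('wrist'); im=c[0]; s=st()
save(cv2.resize(im[200:300,220:420],None,fx=4,fy=4),'w7.png')
E
```

```text
t 14.9 pos [0.5422 0.2808 0.1541] yaw 0.1 F [-0.7  0.6 -1. ] w 0.549
```

View pics/w7.png

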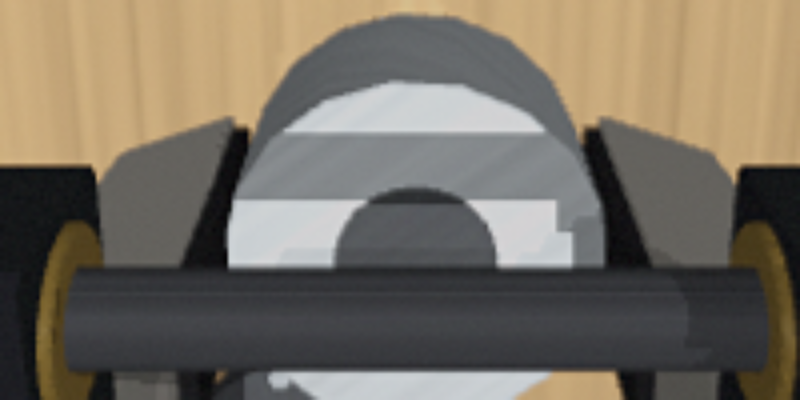

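```bash
cat >> h.py <<'E'
def held(c,pos,dia,h,ztop,vmax=262,im=None,sg=None):
    """xy offset of held cylinder from TCP; ztop = top above TCP"""
    m=grey(c[0],60,45) if sg is None else sg
    v=above(vmax); z0=pos[2]+ztop-h
    return fitm(c,cyl(dia,h,z0),pos[:2],m,v,pad=6)
E
python3 - <<'E'
from h import *
c=cam('wrist'); s=st(); p=s['position']
e=ray(c,[[322,220.5],[324,246.5]],p[2]+.0041); print('edge->',e[0,1]-.026-p[1], 'hole->',e[1,1]-.011-p[1], e[:,0]-p[0])
im=c[0]
for o in outline_of('wrist','housing_center')[:1]: print(o['p'],o['rect'])
E
```

```text
t 14.95 pos [0.5422 0.2809 0.154 ] yaw 0.1 F [-0.  -0.1 -1.7] w 0.548
edge-> -0.0002914404284789507 hole-> 0.00011364525931278902 [-0.00029131  0.00076057]
0.61 [277.3, 203.1, 93.5, 102.9]
```

Request:
move_arm(series=[[-0.85, -4.7, 0, 0, 0, 0], [-0.85, -4.7, 0, 0, 0, 0], [-0.85, -4.7, 0, 0, 0, 0], [-0.85, -4.7, 0, 0, 0, 0], [-0.85, -4.7, 0, 0, 0, 0], [-0.85, -4.7, 0, 0, 0, 0], [0, 0, 0, 0, 0, 0], [0, 0, 0, 0, 0, 0]])

```text
clock: 15.8
position: [0.4915, -0.0019, 0.1552]
ee_rot: [-2.223, -2.219, 0.002]
force: [0.5, 1.6, -1.4]
width: 0.55
```

Request:
move_arm(series=[[0, 0, 0, 0, 0, 0], [0, 0, 0, 0, 0, 0], [0, 0, 0, 0, 0, 0]])

```text
clock: 16.1
position: [0.4922, 0.0009, 0.1557]
ee_rot: [-2.217, -2.226, -0.0]
force: [0.8, -0.4, -1.6]
width: 0.55
```

```bash
python3 - <<'E'
from h import *
c=cam('wrist'); im=c[0]; s=st(); p=s['position']
print(nest(c,[.491,-.001],240).round(4))
print(proj(c,[[.4677,.0224,.068],[.5143,.0224,.068]]))
save(cv2.resize(im[140:290,240:400],None,fx=4,fy=4),'w8.png')
E
```

```text
t 16.15 pos [0.4922 0.0007 0.1557] yaw 0.2 F [ 0.3  0.2 -0.7] w 0.549
[[5.145e-01 2.160e-02 1.420e+02]
 [4.674e-01 2.180e-02 1.370e+02]
 [4.553e-01 1.360e-02 4.600e+01]
 [5.270e-01 1.330e-02 5.100e+01]]
[[293.36053702 185.41547159]
 [349.7162096  185.62807651]]
```

View pics/w8.png

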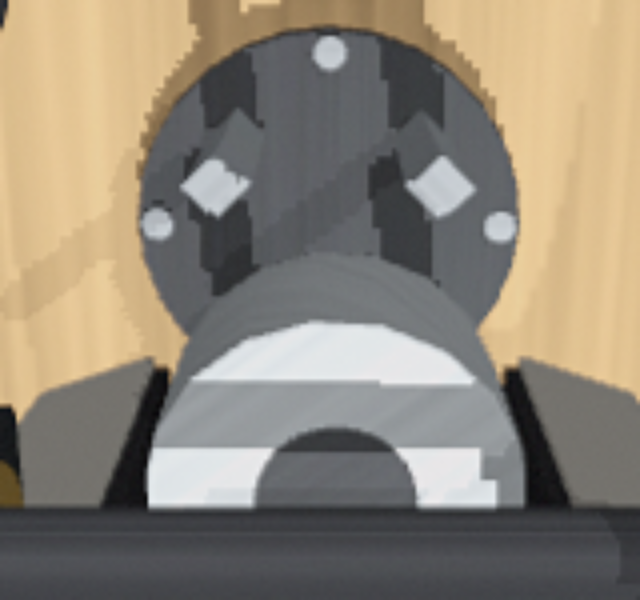

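Request:
move_arm(series=[[-0.13, -0.2, -3, 0, 0, 0], [0, 0, -2.5, 0, 0, 0], [0, 0, 0, 0, 0, 0], [0, 0, 0, 0, 0, 0], [0, 0, 0, 0, 0, 0]])

```text
clock: 16.65
position: [0.4916, -0.002, 0.102]
ee_rot: [2.218, 2.223, 0.002]
force: [0.3, 0.5, -0.2]
width: 0.549
```

Request:
move_arm(series=[[-0.06, 0.06, -0.8, 0, 0, 0], [0, 0, -0.8, 0, 0, 0], [0, 0, -0.8, 0, 0, 0], [0, 0, -0.8, 0, 0, 0], [0, 0, -0.8, 0, 0, 0], [0, 0, -0.8, 0, 0, 0], [0, 0, -0.6, 0, 0, 0], [0, 0, 0, 0, 0, 0]])

```text
clock: 17.45
position: [0.4896, -0.0018, 0.0459]
ee_rot: [-2.219, -2.223, 0.002]
force: [-1.1, -0.5, -0.4]
width: 0.547
```

Request:
move_arm(series=[[0.1, 0, -0.3, 0, 0, 0], [0, 0, -0.3, 0, 0, 0], [0, 0, -0.15, 0, 0, 0], [0, 0, 0, 0, 0, 0], [0, 0, 0, 0, 0, 0]])

```text
clock: 17.95
position: [0.4912, -0.0018, 0.0394]
ee_rot: [2.219, 2.223, 0.0]
force: [0.5, 0.7, -0.6]
width: 0.551
```

Request:
move_arm(series=[[0, 0, -0.15, 0, 0, 0], [0, 0, 0, 0, 0, 0], [0, 0, 0, 0, 0, 0]])

```text
clock: 18.25
position: [0.4911, -0.0018, 0.0379]
ee_rot: [2.22, 2.223, 0.0]
force: [-0.2, 0.9, -1.6]
width: 0.55
```

Request:
move_arm(series=[[0, 0, 0, 0, 0, 0], [0, 0, 0, 0, 0, 0], [0, 0, 0, 0, 0, 0], [0, 0, 0, 0, 0, 0], [0, 0, 3, 0, 0, 0], [0, 0, 4, 0, 0, 0], [0, 0, 5, 0, 0, 0], [0, 0, 4.5, 0, 0, 0]], grip=0.72)

```text
clock: 19.05
position: [0.4908, -0.0016, 0.2049]
ee_rot: [-2.219, -2.223, -0.0]
force: [1.1, 0.5, -0.2]
width: 0.719
```

Request:
move_arm(series=[[0, 0, 0, 0, 0, 0], [0, 0, 0, 0, 0, 0]], grip=1)

```text
clock: 19.25
position: [0.4916, -0.002, 0.2038]
ee_rot: [2.219, 2.221, 0.002]
force: [-0.1, -0.3, -1.1]
width: 0.847
```

```bash
python3 - <<'E'
from h import *
c=cam('wrist'); im=c[0]; s=st(); p=s['position']
print(nest(c,[.491,-.001],270).round(4))
h=cv2.cvtColor(im,cv2.COLOR_RGB2HSV)
print('hous top',fit(c,cyl(.052,0,.042),(.491,-.001),grey(im,60,140),pad=1),proj(c,[.491,-.0013,.042]))
o=outline_of('wrist','housing_center'); 
for a in o[:2]: print(a['p'],a['rect'],fit(c,cyl(.052,.03,.012),(.491,-.001),a['mask'],pad=6))
# dark hole centroid
q=proj(c,[.491,-.0013,.042])[0].astype(int); d=np.uint8(h[...,2]<110); d[:q[1]-14]=0; d[q[1]+14:]=0; d[:,:q[0]-14]=0; d[:,q[0]+14:]=0
n,l,stt,ce=cv2.connectedComponentsWithStats(d); k=1+np.argmax(stt[1:,4]); print('hole',ray(c,ce[k],.042)[0],stt[k])
save(cv2.resize(im[110:270,240:400],None,fx=3,fy=3),'w9.png')
for a in ['spacer_mid','disc_center']:
    t=cam('top'); o=outline_of('top',a)[0]; d=dict(spacer_mid=.018,disc_center=.014)[a]; print(a,o['p'],fit(t,cyl(.052,d),ray(t,[o['rect'][0]+o['rect'][2]/2,o['rect'][1]+o['rect'][3]/2],d)[0][:2],o['mask'],pad=8))
E
```

```text
t 19.3 pos [ 0.4908 -0.0021  0.2025] yaw 0.1 F [ 0.7 -0.2 -0.7] w 0.889
[[ 4.539e-01  1.080e-02  3.200e+01]
 [ 5.282e-01  1.050e-02  3.600e+01]
 [ 4.667e-01 -2.620e-02  8.000e+01]
 [ 5.148e-01 -2.660e-02  7.400e+01]
 [ 4.907e-01 -2.650e-02  3.200e+01]]
hous top [ 0.492  -0.0015  0.      0.7438] [[322.00639059 187.58603872]]
0.65 [299.1, 161.7, 46.7, 48.9] [ 0.4915 -0.0015  0.      0.9484]
hole [ 0.49187619 -0.0016343   0.042     ] [314 179  19  18 269]
spacer_mid 0.59 [0.3871 0.3533 0.     0.9084]
disc_center 0.63 [0.3945 0.2067 0.     0.9298]
```

View pics/w9.png

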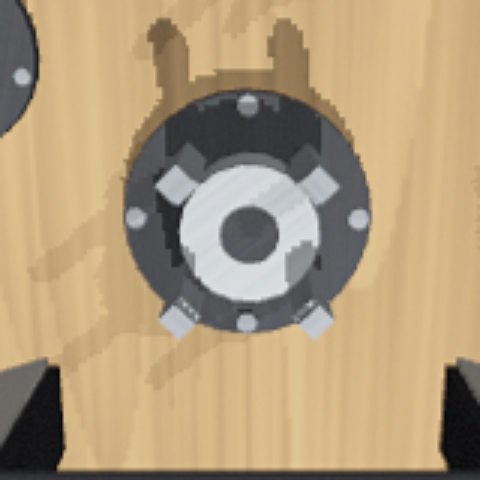

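Request:
move_arm(series=[[-1.3, 4.3, 0, 0, 0, 0], [-1.3, 4.3, 0, 0, 0, 0], [-1.3, 4.3, 0, 0, 0, 0], [-1.3, 4.3, 0, 0, 0, 0], [-1.3, 4.3, 0, 0, 0, 0], [-1.3, 4.3, 0, 0, 0, 0], [-1.3, 4.3, -2, 0, 0, 0], [-1.3, 4.3, -2, 0, 0, 0]])

```text
clock: 20.35
position: [0.3866, 0.3439, 0.1621]
ee_rot: [2.22, 2.223, 0.001]
force: [0.9, 0.0, 0.0]
width: 1.001
```

Request:
move_arm(series=[[0, 0, 0, 0, 0, 0], [0, 0, 0, 0, 0, 0], [0, 0, 0, 0, 0, 0]])

```text
clock: 20.65
position: [0.3876, 0.3411, 0.1625]
ee_rot: [2.22, 2.222, -0.002]
force: [0.7, -0.4, 1.2]
width: 0.996
```

```bash
python3 - <<'E'
from h import *
c=cam('wrist'); im=c[0]; s=st()
for o in outline_of('wrist','spacer_mid')[:2]: print(o['p'],o['rect'],fit(c,cyl(.052,.018),(.387,.348),o['mask']))
h=cv2.cvtColor(im,cv2.COLOR_RGB2HSV)
r=o['rect']; u,v=int(r[0]+4),int(r[1]+r[3]/2); print(h[v,u:u+14:3],h[v,u-12])
b=np.uint8((h[...,1]>140)&(h[...,0]>15)&(h[...,0]<30)); b=cv2.morphologyEx(b,cv2.MORPH_CLOSE,np.ones((3,3)))
n=cv2.findContours(b,cv2.RETR_EXTERNAL,2)[0]; k=max(n,key=cv2.contourArea); bb=np.zeros_like(b); cv2.drawContours(bb,[k],-1,1,-1)
print(cv2.boundingRect(k),fit(c,cyl(.052,.018),(.387,.348),bb>0))
E
```

```text
t 20.7 pos [0.3879 0.3409 0.1628] yaw -0.0 F [-0.9 -1.   0.2] w 1.001
0.76 [296.6, 154.4, 48.8, 49.1] [0.3853 0.3521 0.     0.7814]
[[ 21 164 177]
 [ 21 166 178]
 [ 21 162 183]
 [ 21 163 185]
 [ 16 110 125]] [ 17 102 172]
(571, 48, 69, 111) [ 0.387  0.348  0.    -0.   ]
```

```bash
cat >> h.py <<'E'
def brass(im,q,r=60):
    h=cv2.cvtColor(im,cv2.COLOR_RGB2HSV); b=np.uint8((h[...,1]>135)&(h[...,0]>=18)&(h[...,0]<30)); m=np.zeros_like(b); q=np.array(q).astype(int)
    m[max(0,q[1]-r):q[1]+r,max(0,q[0]-r):q[0]+r]=1; b*=m
    k=max(cv2.findContours(b,cv2.RETR_EXTERNAL,2)[0],key=cv2.contourArea); o=np.zeros_like(b); cv2.drawContours(o,[k],-1,1,-1); return o>0
E
python3 - <<'E'
from h import *
c=cam('wrist'); st(); m=brass(c[0],(320,179)); print(m.sum(),fit(c,cyl(.052,.018),(.387,.35),m))
E
```

```text
t 20.8 pos [0.3881 0.3409 0.1631] yaw -0.0 F [ 0.4 -0.5  0. ] w 0.999
1942 [0.3855 0.3519 0.     0.9488]
```

Request:
move_arm(series=[[-0.26, 1.0, -4, 0, 0, 0], [0, 0, -4, 0, 0, 0], [0, 0, -3.5, 0, 0, 0], [0, 0, -1.5, 0, 0, 0], [0, 0, 0, 0, 0, 0], [0, 0, 0, 0, 0, 0], [0, 0, 0, 0, 0, 0]])

```text
clock: 21.5
position: [0.3855, 0.3526, 0.0342]
ee_rot: [2.22, 2.222, 0.004]
force: [0.6, -0.4, 0.0]
width: 0.998
```

Request:
move_arm(series=[[0, -0.05, -0.8, 0, 0, 0], [0, 0, -0.3, 0, 0, 0], [0, 0, 0, 0, 0, 0], [0, 0, 0, 0, 0, 0]])

```text
clock: 21.9
position: [0.3845, 0.3517, 0.0218]
ee_rot: [2.219, 2.223, -0.0]
force: [-0.1, -0.6, 0.2]
width: 1.003
```

Request:
move_arm(series=[[0, 0, 0, 0, 0, 0], [0, 0, 0, 0, 0, 0], [0, 0, 0, 0, 0, 0], [0, 0, 0, 0, 0, 0], [0, 0, 0, 0, 0, 0], [0, 0, 0, 0, 0, 0], [0, 0, 0, 0, 0, 0], [0, 0, 0, 0, 0, 0]], grip=0)

```text
clock: 22.7
position: [0.3846, 0.3517, 0.0218]
ee_rot: [2.22, 2.223, 0.0]
force: [-0.1, 0.5, 0.4]
width: 0.563
```

```bash
python3 - <<'E'
from h import *
st()
E
```

```text
t 22.7 pos [0.3846 0.3517 0.0218] yaw 0.1 F [-0.1  0.5  0.4] w 0.563
```

Request:
move_arm(series=[[0, 0, 3, 0, 0, 0], [0, 0, 5, 0, 0, 0], [0, 0, 4.5, 0, 0, 0], [1.33, -4.41, 0, 0, 0, 0], [1.33, -4.41, 0, 0, 0, 0], [1.33, -4.41, 0, 0, 0, 0], [1.33, -4.41, 0, 0, 0, 0], [1.33, -4.41, 0, 0, 0, 0]])

```text
clock: 23.5
position: [0.451, 0.1292, 0.1468]
ee_rot: [2.219, 2.223, -0.001]
force: [1.4, 0.6, -2.6]
width: 0.563
```

Request:
move_arm(series=[[1.33, -4.41, 0, 0, 0, 0], [1.33, -4.41, 0, 0, 0, 0], [1.33, -4.41, 0, 0, 0, 0], [0, 0, 0, 0, 0, 0], [0, 0, 0, 0, 0, 0], [0, 0, 0, 0, 0, 0], [0, 0, 0, 0, 0, 0]])

```text
clock: 24.2
position: [0.4906, 0.0004, 0.1468]
ee_rot: [-2.217, -2.226, -0.0]
force: [-0.1, -0.2, -2.6]
width: 0.558
```

```bash
python3 - <<'E'
from h import *
c=cam('wrist'); im=c[0]; s=st(); p=s['position']
n=nest(c,[.491,-.001],235).round(4); print(n)
# held spacer: topmost pixel of top face edge
b=brass(im,(322,235),70); b[260:]=False; ys,xs=np.nonzero(b); print(b.sum(),xs.min(),xs.max(),ys.min())
print(fitm(c,cyl(.052,.018,p[2]-.0218),p[:2],b,above(258),pad=6)[:2]-p[:2])
save(cv2.resize(im[140:290,240:400],None,fx=4,fy=4),'w10.png')
E
```

```text
t 24.25 pos [4.906e-01 3.000e-04 1.469e-01] yaw 0.2 F [-0.5  0.1 -2. ] w 0.563
[[4.553e-01 1.400e-02 4.600e+01]
 [5.265e-01 1.360e-02 5.300e+01]]
3883 278 368 206
[ 0.00036726 -0.00097964]
```

Request:
move_arm(series=[[0.04, -0.1, -3, 0, 0, 0], [0, 0, -1.9, 0, 0, 0], [0, 0, 0, 0, 0, 0], [0, 0, 0, 0, 0, 0], [0, 0, 0, 0, 0, 0]])

```text
clock: 24.75
position: [0.4921, -0.0015, 0.0989]
ee_rot: [2.218, 2.223, 0.002]
force: [0.2, -0.9, -2.3]
width: 0.562
```

Request:
move_arm(series=[[-0.08, 0.05, -0.6, 0, 0, 0], [0, 0, -0.6, 0, 0, 0], [0, 0, -0.6, 0, 0, 0], [0, 0, -0.6, 0, 0, 0], [0, 0, -0.5, 0, 0, 0], [0, 0, -0.2, 0, 0, 0], [0, 0, 0, 0, 0, 0], [0, 0, 0, 0, 0, 0]])

```text
clock: 25.55
position: [0.4906, -0.0016, 0.0669]
ee_rot: [2.22, 2.223, 0.0]
force: [0.1, 0.3, -2.1]
width: 0.558
```

Request:
move_arm(series=[[0.03, 0.05, -0.2, 0, 0, 0], [0, 0, -0.1, 0, 0, 0], [0, 0, 0, 0, 0, 0], [0, 0, 0, 0, 0, 0]])

```text
clock: 25.95
position: [0.4909, -0.0012, 0.0639]
ee_rot: [2.22, 2.223, 0.0]
force: [-0.8, -0.4, -2.6]
width: 0.564
```

Request:
move_arm(series=[[0, 0, 0, 0, 0, 0], [0, 0, 0, 0, 0, 0], [0, 0, 0, 0, 0, 0], [0, 0, 0, 0, 0, 0], [0, 0, 3, 0, 0, 0], [0, 0, 4, 0, 0, 0], [0, 0, 4, 0, 0, 0], [0, 0, 3, 0, 0, 0]], grip=0.72)

```text
clock: 26.75
position: [0.4912, -0.0008, 0.2063]
ee_rot: [2.218, 2.223, 0.002]
force: [0.3, -1.0, 0.1]
width: 0.72
```

Request:
move_arm(series=[[0, 0, 0, 0, 0, 0], [0, 0, 0, 0, 0, 0]], grip=1)

```text
clock: 26.95
position: [0.4911, -0.0013, 0.2043]
ee_rot: [2.219, 2.222, 0.001]
force: [-0.2, -0.5, 0.2]
width: 0.845
```

```bash
python3 - <<'E'
from h import *
c=cam('wrist'); im=c[0]; s=st(); p=s['position']
b=brass(im,proj(c,[.491,-.0015,.055])[0],32); print(b.sum(),fit(c,cyl(.052,.018,.042),(.491,-.001),b,pad=6),fit(c,cyl(.052,.0,.06),(.491,-.001),b,pad=6))
save(cv2.resize(im[110:270,240:400],None,fx=4,fy=3.75),'w11.png')
t=cam('top')
for o in outline_of('top','disc_center')[:3]: r=o['rect'];print(o['p'],r,fit(t,cyl(.052,.014),ray(t,[r[0]+r[2]/2,r[1]+r[3]/2],.014)[0][:2],o['mask'],pad=8))
E
```

```text
t 27.0 pos [ 0.4905 -0.0014  0.2034] yaw 0.1 F [-0.1 -0.  -0.7] w 0.888
1873 [ 0.4913 -0.0012  0.      0.9277] [4.916e-01 6.000e-04 0.000e+00 9.634e-01]
0.61 [451.3, 244.9, 16.0, 10.8] [ 0.3919 -0.3478  0.      0.4956]
0.54 [235.8, 238.4, 16.7, 21.3] [0.3942 0.2075 0.     0.9004]
```

View pics/w11.png

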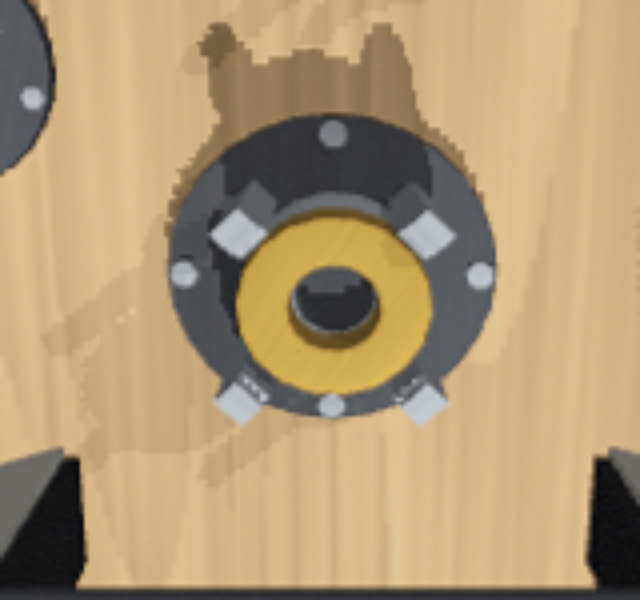

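Request:
move_arm(series=[[-1.93, 4.04, -0.8, 0, 0, 0], [-1.93, 4.04, -0.8, 0, 0, 0], [-1.93, 4.04, -0.8, 0, 0, 0], [-1.93, 4.04, -0.8, 0, 0, 0], [-1.93, 4.04, -0.8, 0, 0, 0], [0, 0, 0, 0, 0, 0], [0, 0, 0, 0, 0, 0], [0, 0, 0, 0, 0, 0]])

```text
clock: 27.9
position: [0.3945, 0.1998, 0.1633]
ee_rot: [-2.221, -2.222, 0.002]
force: [0.2, 0.6, 0.8]
width: 0.996
```

```bash
python3 - <<'E'
from h import *
c=cam('wrist'); im=c[0]; s=st()
for o in outline_of('wrist','disc_center')[:2]: print(o['p'],o['rect'],fit(c,cyl(.052,.014),(.394,.206),o['mask']))
print(fit(c,cyl(.052,.014),(.394,.206),grey(im,60,40),pad=8))
E
```

```text
t 27.95 pos [0.3948 0.1996 0.1634] yaw -0.0 F [-0.7  0.4 -0.2] w 0.998
0.86 [295.3, 158.6, 51.1, 47.3] [0.3921 0.2058 0.     0.9184]
[0.3923 0.2053 0.     0.9566]
```

Request:
move_arm(series=[[-0.25, 0.55, -4, 0, 0, 0], [0, 0, -4, 0, 0, 0], [0, 0, -3.5, 0, 0, 0], [0, 0, -1.5, 0, 0, 0], [0, 0, 0, 0, 0, 0], [0, 0, 0, 0, 0, 0], [0, 0, 0, 0, 0, 0]])

```text
clock: 28.7
position: [0.3928, 0.2064, 0.0349]
ee_rot: [2.22, 2.222, 0.003]
force: [0.2, -0.0, 0.1]
width: 1.005
```

Request:
move_arm(series=[[0, -0.08, -0.8, 0, 0, 0], [0, 0, -0.4, 0, 0, 0], [0, 0, -0.05, 0, 0, 0], [0, 0, 0, 0, 0, 0]])

```text
clock: 29.1
position: [0.3918, 0.2055, 0.0213]
ee_rot: [2.219, 2.223, -0.0]
force: [0.6, -0.4, 0.6]
width: 0.998
```

Request:
move_arm(series=[[0, 0, 0, 0, 0, 0], [0, 0, 0, 0, 0, 0], [0, 0, 0, 0, 0, 0], [0, 0, 0, 0, 0, 0], [0, 0, 0, 0, 0, 0], [0, 0, 0, 0, 0, 0], [0, 0, 0, 0, 0, 0], [0, 0, 0, 0, 0, 0]], grip=0)

```text
clock: 29.9
position: [0.3919, 0.2056, 0.0214]
ee_rot: [2.22, 2.223, 0.0]
force: [0.6, 0.5, 0.6]
width: 0.542
```

Request:
move_arm(series=[[0, 0, 3, 0, 0, 0], [0, 0, 5, 0, 0, 0], [0, 0, 4.5, 0, 0, 0], [1.98, -4.14, 0, 0, 0, 0], [1.98, -4.14, 0, 0, 0, 0], [1.98, -4.14, 0, 0, 0, 0], [1.98, -4.14, 0, 0, 0, 0], [1.98, -4.14, 0, 0, 0, 0]])

```text
clock: 30.7
position: [0.491, -0.0034, 0.1463]
ee_rot: [-2.22, -2.223, 0.0]
force: [0.9, 0.3, -2.3]
width: 0.547
```

Request:
move_arm(series=[[0, 0, 0, 0, 0, 0], [0, 0, 0, 0, 0, 0], [0, 0, 0, 0, 0, 0]])

```text
clock: 31.0
position: [0.4902, -0.0005, 0.1461]
ee_rot: [-2.218, -2.224, 0.0]
force: [-0.4, -0.4, -1.9]
width: 0.55
```

```bash
python3 - <<'E'
from h import *
c=cam('wrist'); im=c[0]; s=st(); p=s['position']
for o in outline_of('wrist','disc_center')[:1]: 
    print(o['p'],o['rect'],fitm(c,cyl(.052,.014,p[2]-.0214),p[:2],o['mask'],above(258),pad=6)[:2]-p[:2])
print(nest(c,[.491,-.001],225).round(4))
save(cv2.resize(im[140:290,240:400],None,fx=4,fy=4),'w12.png')
E
```

```text
t 31.05 pos [ 4.902e-01 -1.000e-04  1.463e-01] yaw 0.2 F [ 0.5  0.3 -2.1] w 0.549
0.92 [279.2, 206.7, 89.1, 61.0] [ 0.00046905 -0.00089039]
[[5.145e-01 2.170e-02 1.560e+02]
 [4.661e-01 1.990e-02 7.400e+01]
 [4.551e-01 1.380e-02 4.700e+01]
 [5.265e-01 1.350e-02 5.300e+01]]
```

View pics/w12.png

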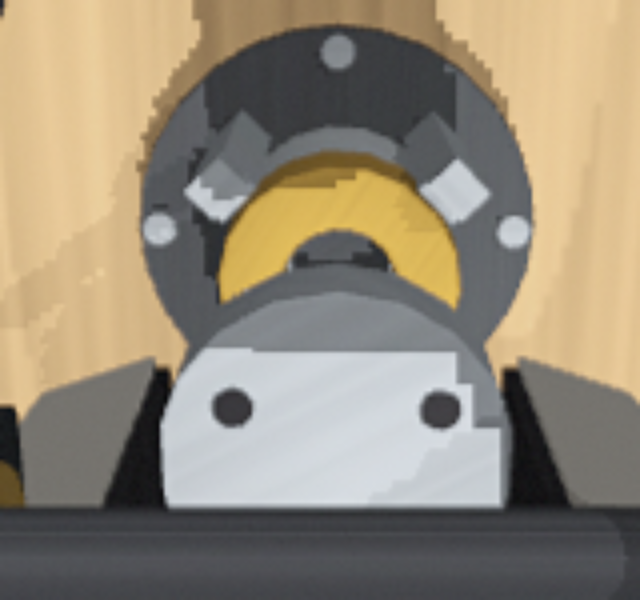

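Request:
move_arm(series=[[0.06, -0.07, -3, 0, 0, 0], [0, 0, -1.9, 0, 0, 0], [0, 0, 0, 0, 0, 0], [0, 0, 0, 0, 0, 0], [0, 0, 0, 0, 0, 0]])

```text
clock: 31.6
position: [0.4921, -0.0015, 0.0984]
ee_rot: [2.218, 2.224, 0.002]
force: [0.1, 0.1, -2.5]
width: 0.547
```

Request:
move_arm(series=[[-0.08, 0.06, -0.4, 0, 0, 0], [0, 0, -0.4, 0, 0, 0], [0, 0, -0.4, 0, 0, 0], [0, 0, -0.2, 0, 0, 0], [0, 0, 0, 0, 0, 0], [0, 0, 0, 0, 0, 0], [0, 0, 0, 0, 0, 0]])

```text
clock: 32.3
position: [0.4907, -0.0015, 0.0834]
ee_rot: [2.22, 2.223, 0.0]
force: [0.2, 0.1, -2.8]
width: 0.548
```

Request:
move_arm(series=[[0.02, 0.05, -0.1, 0, 0, 0], [0, 0, -0.08, 0, 0, 0], [0, 0, 0, 0, 0, 0], [0, 0, 0, 0, 0, 0]])

```text
clock: 32.7
position: [0.4908, -0.001, 0.0815]
ee_rot: [2.22, 2.223, -0.0]
force: [0.4, 0.5, -2.3]
width: 0.547
```

Request:
move_arm(series=[[0, 0, 0, 0, 0, 0], [0, 0, 0, 0, 0, 0], [0, 0, 0, 0, 0, 0], [0, 0, 0, 0, 0, 0], [0, 0, 3, 0, 0, 0], [0, 0, 4, 0, 0, 0], [0, 0, 5, 0, 0, 0], [0, 0, 0, 0, 0, 0]], grip=0.72)

```text
clock: 33.5
position: [0.4942, -0.0, 0.2074]
ee_rot: [2.215, 2.219, 0.011]
force: [1.0, 0.5, -0.5]
width: 0.723
```

Request:
move_arm(series=[[0, 0, 0, 0, 0, 0], [0, 0, 0, 0, 0, 0]], grip=0.9)

```text
clock: 33.7
position: [0.4902, -0.0013, 0.2007]
ee_rot: [-2.219, -2.223, 0.002]
force: [-0.0, 0.0, -0.1]
width: 0.845
```

```bash
python3 - <<'E'
from h import *
c=cam('wrist'); im=c[0]; s=st(); p=s['position']
for o in outline_of('wrist','disc_center')[:2]: print(o['p'],o['rect'],fit(c,cyl(.052,.014,.060),(.491,-.001),o['mask'],pad=8))
print('top face',fit(c,cyl(.052,0,.074),(.491,-.001),grey(im,60,140),pad=2))
save(cv2.resize(im[110:270,240:400],None,fx=4,fy=3.75),'w13.png')
t=cam('top'); g=grey(t[0])
for n,w,xy,y in [('28',.028,(.385,-.345),0.1),('20',.020,(.5225,-.176),0.16),('44',.044,(.407,-.192),-.3),('52',.052,(.51,-.308),.3)]: print('top',n,fit(t,box(w),xy,g,y,pad=8))
E
```

```text
t 33.75 pos [ 0.49   -0.0013  0.2004] yaw 0.1 F [0.1 0.6 0. ] w 0.875
0.57 [297.8, 168.5, 53.2, 50.8] [ 0.4913 -0.0011  0.      0.9304]
0.31 [435.9, 47.7, 51.8, 209.2] [ 0.491 -0.001  0.    -0.   ]
top face [ 0.4915 -0.0014  0.      0.8683]
top 28 [ 0.3862 -0.3456  4.7803  0.8913]
top 20 [ 0.5237 -0.1764  9.3878  0.8823]
top 44 [  0.4077  -0.1912 -16.1737   0.8767]
top 52 [ 0.5106 -0.3074 16.0675  0.9256]
```

View pics/w13.png

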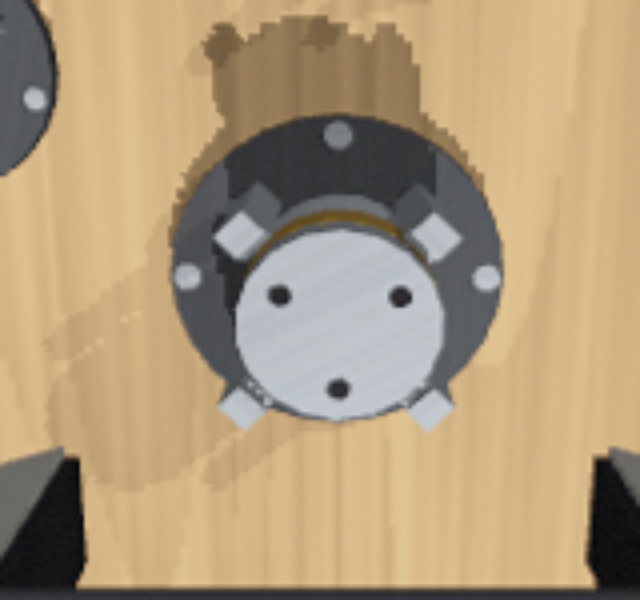

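Request:
move_arm(series=[[-1.66, -3.8, 0, 0, 0, -5.9], [-1.66, -3.8, -0.5, 0, 0, -5.9], [-1.66, -3.8, -1, 0, 0, -5.9], [-1.66, -3.8, -1, 0, 0, 0], [-1.66, -3.8, -1, 0, 0, 0], [0, 0, 0, 0, 0, 0], [0, 0, 0, 0, 0, 0], [0, 0, 0, 0, 0, 0]])

```text
clock: 34.65
position: [0.4084, -0.1899, 0.1664]
ee_rot: [-2.533, -1.857, -0.001]
force: [-0.4, 0.9, -0.8]
width: 0.902
```

```bash
python3 - <<'E'
from h import *
c=cam('wrist'); im=c[0]; s=st()
print(fit(c,box(.044),(.407,-.191),grey(im,60,40),-.3), fit(c,box(.044,h=0,z0=.044),(.407,-.191),grey(im,60,140),-.3,pad=4))
E
```

```text
t 34.7 pos [ 0.4086 -0.1897  0.1666] yaw -17.5 F [ 0.4  0.2 -0.2] w 0.904
[  0.406   -0.1915 -17.5509   0.9538] [  0.4062  -0.1921 -18.4821   0.9334]
```

Request:
move_arm(series=[[-0.2, -0.2, -4, 0, 0, 0], [0, 0, -4, 0, 0, 0], [0, 0, -3.5, 0, 0, 0], [0, 0, -1.4, 0, 0, 0], [0, 0, 0, 0, 0, 0], [0, 0, 0, 0, 0, 0], [0, 0, 0, 0, 0, 0]])

```text
clock: 35.4
position: [0.407, -0.1928, 0.0387]
ee_rot: [2.533, 1.855, 0.002]
force: [0.6, 0.8, -0.2]
width: 0.898
```

Request:
move_arm(series=[[0, 0, 0, 0, 0, 0], [0, 0, 0, 0, 0, 0], [0, 0, 0, 0, 0, 0], [0, 0, 0, 0, 0, 0], [0, 0, 0, 0, 0, 0], [0, 0, 0, 0, 0, 0], [0, 0, 0, 0, 0, 0], [0, 0, 0, 0, 0, 0]], grip=0)

```text
clock: 36.2
position: [0.4057, -0.193, 0.0375]
ee_rot: [-2.535, -1.855, 0.0]
force: [-0.7, -0.0, 0.5]
width: 0.303
```

Request:
move_arm(series=[[0, 0, 0, 0, 0, 0], [0, 0, 0, 0, 0, 0], [0, 0, 0, 0, 0, 0]])

```text
clock: 36.5
position: [0.4057, -0.193, 0.0375]
ee_rot: [-2.535, -1.855, 0.0]
force: [-1.4, -0.6, 0.1]
width: 0.302
```

Request:
move_arm(series=[[0, 0, 2, 0, 0, 0], [0, 0, 5, 0, 0, 0], [1, 0.7, 4.5, 0, 0, 0], [3.5, 2.53, 0.3, 0, 0, 4], [3.5, 2.53, 0, 0, 0, 4], [3.5, 2.53, 0, 0, 0, 4], [3.5, 2.53, 0, 0, 0, 4], [3.5, 2.53, 0, 0, 0, 4]])

```text
clock: 37.3
position: [0.5916, -0.0586, 0.1549]
ee_rot: [-2.171, -2.27, 0.001]
force: [0.9, -0.4, -4.4]
width: 0.299
```

Request:
move_arm(series=[[3.5, 2.53, 0, 0, 0, 4], [2, 1.5, 0, 0, 0, 0], [0.5, 0.3, 0, 0, 0, 0], [0, 0, 0, 0, 0, 0], [0, 0, 0, 0, 0, 0], [0, 0, 0, 0, 0, 0]])

```text
clock: 37.9
position: [0.6498, -0.0178, 0.1553]
ee_rot: [-2.096, -2.34, 0.002]
force: [0.3, -0.1, -4.0]
width: 0.304
```

```bash
python3 - <<'E'
from h import *
c=cam('wrist'); im=c[0]; s=st()
f=fitm(c,box(.252,.048,.02),(.648,.014),rackseg(im),above(205),.11,pad=8); print('rack',f,slots(*f[:3]))
E
```

```text
t 37.95 pos [ 0.65   -0.0177  0.1555] yaw 6.3 F [-0.   0.1 -3.8] w 0.305
rack [0.6475 0.0141 6.1749 0.8158] {20: array([0.6361, 0.1195]), 28: array([0.6401, 0.0827]), 36: array([0.6449, 0.038 ]), 44: array([ 0.6506, -0.0147]), 52: array([ 0.6572, -0.0754])}
```

Request:
move_arm(series=[[0.1, 0.17, -4, 0, 0, 0], [0, 0, -4, 0, 0, 0], [0, 0, -1.3, 0, 0, 0], [0, 0, 0, 0, 0, 0], [0, 0, 0, 0, 0, 0], [0, 0, 0, 0, 0, 0]])

```text
clock: 38.55
position: [0.6533, -0.0143, 0.0648]
ee_rot: [2.093, 2.34, 0.004]
force: [-0.4, -0.1, -4.1]
width: 0.304
```

Request:
move_arm(series=[[-0.1, -0.1, 0, 0, 0, 0], [0, 0, -0.4, 0, 0, 0], [0, 0, -0.6, 0, 0, 0], [0, 0, -0.5, 0, 0, 0], [0, 0, -0.4, 0, 0, 0], [0, 0, 0, 0, 0, 0], [0, 0, 0, 0, 0, 0]])

```text
clock: 39.25
position: [0.6507, -0.0154, 0.0434]
ee_rot: [-2.094, -2.342, 0.0]
force: [-1.7, -0.1, 0.0]
width: 0.3
```

Request:
move_arm(series=[[0, 0, 0, 0, 0, 0], [0, 0, 0, 0, 0, 0], [0, 0, 0, 0, 0, 0], [0, 0, 0, 0, 0, 0], [0, 0, 4, 0, 0, 0], [0, 0, 5, 0, 0, 0], [0, 0, 3, 0, 0, 0], [0, 0, 0, 0, 0, 0]], grip=0.7)

```text
clock: 40.05
position: [0.6537, -0.0147, 0.169]
ee_rot: [2.09, 2.337, 0.01]
force: [0.1, -0.2, -0.1]
width: 0.7
```

Request:
move_arm(series=[[-2.9, -3.6, 0, 0, 0, 2.7], [-2.9, -3.6, 0, 0, 0, 0], [-2.9, -3.6, 0, 0, 0, 0], [-2.9, -3.6, 0, 0, 0, 0], [-1.3, -1.7, 0, 0, 0, 0], [0, 0, 0, 0, 0, 0], [0, 0, 0, 0, 0, 0], [0, 0, 0, 0, 0, 0]])

```text
clock: 40.85
position: [0.5226, -0.1752, 0.1634]
ee_rot: [-2.036, -2.392, -0.002]
force: [-0.4, 0.4, 0.1]
width: 0.7
```

```bash
python3 - <<'E'
from h import *
c=cam('wrist'); im=c[0]; s=st()
print(fit(c,box(.020),(.5225,-.1765),grey(im,60,40),.16), fit(c,box(.020,h=0,z0=.044),(.5225,-.1765),grey(im,60,140),.16,pad=4))
t=cam('top'); print('44 in slot (top cam)',fit(t,box(.044,h=.03,z0=.02),(.651,-.015),grey(t[0]),.11,pad=6),fit(t,box(.036,h=.03,z0=.02),(.645,.038),grey(t[0]),.11,pad=6))
E
```

```text
t 40.9 pos [ 0.5227 -0.175   0.1635] yaw 9.2 F [ 0.  -0.7 -0.8] w 0.697
[ 0.522  -0.1762  6.3962  0.9492] [ 0.5221 -0.1762  6.8218  0.9407]
44 in slot (top cam) [ 0.652  -0.014   6.9464  0.9287] [0.6472 0.0385 6.349  0.9203]
```

Request:
move_arm(series=[[-0.1, -0.12, -4, 0, 0, -2.3], [0, 0, -4, 0, 0, 0], [0, 0, -3.5, 0, 0, 0], [0, 0, -1.2, 0, 0, 0], [0, 0, 0, 0, 0, 0], [0, 0, 0, 0, 0, 0], [0, 0, 0, 0, 0, 0]])

```text
clock: 41.65
position: [0.5223, -0.1778, 0.0383]
ee_rot: [2.084, 2.347, 0.002]
force: [-0.1, 0.7, -0.2]
width: 0.705
```

Request:
move_arm(series=[[0, 0, 0, 0, 0, 0], [0, 0, 0, 0, 0, 0], [0, 0, 0, 0, 0, 0], [0, 0, 0, 0, 0, 0], [0, 0, 0, 0, 0, 0], [0, 0, 0, 0, 0, 0], [0, 0, 0, 0, 0, 0], [0, 0, 0, 0, 0, 0]], grip=0)

```text
clock: 42.45
position: [0.5209, -0.1778, 0.0366]
ee_rot: [2.086, 2.349, 0.0]
force: [-0.5, -0.7, 2.5]
width: 0.306
```

Request:
move_arm(series=[[0, 0, 2, 0, 0, 0], [0, 0, 5, 0, 0, 0], [0, 0, 4.7, 0, 0, -0.6], [1.54, 3.95, 0, 0, 0, 0], [1.54, 3.95, 0, 0, 0, 0], [1.54, 3.95, 0, 0, 0, 0], [1.54, 3.95, 0, 0, 0, 0], [1.54, 3.95, 0, 0, 0, 0]])

```text
clock: 43.25
position: [0.5979, 0.0212, 0.1531]
ee_rot: [-2.098, -2.338, 0.001]
force: [0.6, -0.2, -1.9]
width: 0.303
```

Request:
move_arm(series=[[1.54, 3.95, 0, 0, 0, 0], [1.54, 3.95, 0, 0, 0, 0], [0.76, 1.9, 0, 0, 0, 0], [0, 0, 0, 0, 0, 0], [0, 0, 0, 0, 0, 0], [0, 0, 0, 0, 0, 0], [0, 0, 0, 0, 0, 0]])

```text
clock: 43.95
position: [0.6361, 0.1159, 0.1533]
ee_rot: [2.1, 2.336, -0.002]
force: [-0.1, -0.5, -2.7]
width: 0.302
```

```bash
python3 - <<'E'
from h import *
s=st()
E
```

```text
t 43.95 pos [0.6361 0.1159 0.1533] yaw 6.1 F [-0.1 -0.5 -2.7] w 0.302
```

Request:
move_arm(series=[[0, 0.2, -4, 0, 0, 0], [0, 0, -4, 0, 0, 0], [0, 0, -1.1, 0, 0, 0], [0, 0, 0, 0, 0, 0], [0, 0, 0, 0, 0, 0], [0, 0, 0, 0, 0, 0], [0, 0, 0, 0, 0, 0]])

```text
clock: 44.65
position: [0.6373, 0.1201, 0.0644]
ee_rot: [2.097, 2.337, 0.004]
force: [-0.2, 0.4, -0.3]
width: 0.305
```

Request:
move_arm(series=[[0, -0.2, 0, 0, 0, 0.2], [0, 0, -0.4, 0, 0, 0], [0, 0, -0.6, 0, 0, 0], [0, 0, -0.5, 0, 0, 0], [0, 0, -0.4, 0, 0, 0], [0, 0, 0, 0, 0, 0], [0, 0, 0, 0, 0, 0]])

```text
clock: 45.35
position: [0.6362, 0.1178, 0.0432]
ee_rot: [-2.094, -2.342, 0.0]
force: [0.5, 0.5, -1.2]
width: 0.307
```

Request:
move_arm(series=[[0, 0, -0.06, 0, 0, 0], [0, 0, 0, 0, 0, 0]])

```text
clock: 45.55
position: [0.6362, 0.1178, 0.0428]
ee_rot: [-2.094, -2.342, 0.0]
force: [0.1, -0.2, -2.9]
width: 0.301
```

Request:
move_arm(series=[[0, 0, 0, 0, 0, 0], [0, 0, 0, 0, 0, 0], [0, 0, 0, 0, 0, 0], [0, 0, 0, 0, 0, 0], [0, 0, 4, 0, 0, 0], [0, 0, 5, 0, 0, 0], [0, 0, 3, 0, 0, 0], [0, 0, 0, 0, 0, 0]], grip=0.7)

```text
clock: 46.35
position: [0.6388, 0.1191, 0.1683]
ee_rot: [2.091, 2.338, 0.011]
force: [0.7, -0.3, -0.3]
width: 0.703
```

```bash
python3 - <<'E'
from h import *
c=cam('wrist'); im=c[0]; s=st()
print('20',fit(c,box(.02,h=0,z0=.05),(.636,.119),grey(im,60,140),.11,pad=4),'36',fit(c,box(.036,h=0,z0=.05),(.646,.038),grey(im,60,140),.11,pad=4))
E
```

```text
t 46.4 pos [0.6376 0.1183 0.1656] yaw 6.4 F [-0.2 -0.6 -0.8] w 0.695
20 [0.6369 0.1191 6.2335 0.9278] 36 [0.6431 0.0659 5.9438 0.5656]
```

Request:
move_arm(series=[[-1.32, -4.4, 0, 0, 0, 4], [-1.32, -4.4, 0, 0, 0, 4], [-1.32, -4.4, 0, 0, 0, 3], [-1.32, -4.4, 0, 0, 0, 0], [-1.32, -4.4, 0, 0, 0, 0], [-1.32, -4.4, 0, 0, 0, 0], [-1.32, -4.4, 0, 0, 0, 0], [-1.32, -4.4, 0, 0, 0, 0]])

```text
clock: 47.2
position: [0.529, -0.2359, 0.1616]
ee_rot: [-1.859, -2.53, 0.001]
force: [0.3, 0.2, 0.2]
width: 0.698
```

Request:
move_arm(series=[[-1.32, -4.4, 0, 0, 0, 0], [-0.8, -3, 0, 0, 0, 0], [0, 0, 0, 0, 0, 0], [0, 0, 0, 0, 0, 0], [0, 0, 0, 0, 0, 0]])

```text
clock: 47.7
position: [0.5096, -0.3066, 0.1622]
ee_rot: [-1.857, -2.532, -0.001]
force: [0.5, -0.2, -0.3]
width: 0.7
```

```bash
python3 - <<'E'
from h import *
c=cam('wrist'); im=c[0]; s=st()
print(fit(c,box(.052),(.51,-.308),grey(im,60,40),.3), fit(c,box(.052,h=0,z0=.044),(.51,-.308),grey(im,60,140),.3,pad=4))
E
```

```text
t 47.75 pos [ 0.5098 -0.3064  0.1625] yaw 17.5 F [ 0.8  0.7 -0.2] w 0.7
[ 0.5088 -0.3076 18.2183  0.9726] [ 0.5091 -0.3085 18.1635  0.962 ]
```

Request:
move_arm(series=[[-0.1, -0.13, -4, 0, 0, 0.6], [0, 0, -4, 0, 0, 0], [0, 0, -3.5, 0, 0, 0], [0, 0, -1.1, 0, 0, 0], [0, 0, 0, 0, 0, 0], [0, 0, 0, 0, 0, 0], [0, 0, 0, 0, 0, 0]])

```text
clock: 48.45
position: [0.5099, -0.3097, 0.0389]
ee_rot: [1.844, 2.539, 0.001]
force: [0.2, -0.2, 0.5]
width: 0.705
```

Request:
move_arm(series=[[0, 0, 0, 0, 0, 0], [0, 0, 0, 0, 0, 0], [0, 0, 0, 0, 0, 0], [0, 0, 0, 0, 0, 0], [0, 0, 0, 0, 0, 0], [0, 0, 0, 0, 0, 0], [0, 0, 0, 0, 0, 0], [0, 0, 0, 0, 0, 0]], grip=0, force=40)

```text
clock: 49.25
position: [0.5086, -0.3095, 0.037]
ee_rot: [1.847, 2.541, 0.0]
force: [-0.3, 0.2, 1.3]
width: 0.304
```

Request:
move_arm(series=[[0, 0, 2, 0, 0, 0], [0, 0, 5, 0, 0, 0], [0, 0, 4.7, 0, 0, 0], [2.3, 3.6, 0, 0, 0, -3.9], [2.3, 3.6, 0, 0, 0, -3.9], [2.3, 3.6, 0, 0, 0, -3.9], [2.3, 3.6, 0, 0, 0, 0], [2.3, 3.6, 0, 0, 0, 0]])

```text
clock: 50.05
position: [0.6233, -0.1281, 0.153]
ee_rot: [-2.096, -2.339, 0.002]
force: [0.2, 0.4, -4.5]
width: 0.299
```

Request:
move_arm(series=[[2.3, 3.6, 0, 0, 0, 0], [1.1, 1.6, 0, 0, 0, 0], [0, 0, 0, 0, 0, 0], [0, 0, 0, 0, 0, 0], [0, 0, 0, 0, 0, 0], [0, 0, 0, 0, 0, 0]])

```text
clock: 50.65
position: [0.6567, -0.0793, 0.1536]
ee_rot: [-2.098, -2.338, 0.002]
force: [0.6, -0.1, -4.9]
width: 0.307
```

```bash
python3 - <<'E'
from h import *
c=cam('wrist'); im=c[0]; s=st()
print('44',fit(c,box(.044,h=0,z0=.05),(.651,-.0145),grey(im,60,140),.11,pad=4),'36',fit(c,box(.036,h=0,z0=.05),(.646,.038),grey(im,60,140),.11,pad=4),'20',fit(c,box(.02,h=0,z0=.05),(.636,.119),grey(im,60,140),.11,pad=4))
E
```

```text
t 50.7 pos [ 0.6569 -0.079   0.1538] yaw 6.2 F [-0.7  0.6 -5.4] w 0.3
44 [ 0.6767 -0.0493  1.7316  0.2994] 36 [  0.646    0.038  -22.3454  -0.    ] 20 [  0.636    0.119  -22.3454  -0.    ]
```

Request:
move_arm(series=[[0.05, 0.15, -4, 0, 0, 0], [0, 0, -4, 0, 0, 0], [0, 0, -1.1, 0, 0, 0], [0, 0, 0, 0, 0, 0], [0, 0, 0, 0, 0, 0], [0, 0, 0, 0, 0, 0], [0, 0, 0, 0, 0, 0]])

```text
clock: 51.4
position: [0.6591, -0.076, 0.0649]
ee_rot: [2.095, 2.338, 0.003]
force: [-0.8, 1.6, -5.3]
width: 0.301
```

Request:
move_arm(series=[[-0.05, -0.05, 0, 0, 0, 0.2], [0, 0, -0.4, 0, 0, 0], [0, 0, -0.6, 0, 0, 0], [0, 0, -0.5, 0, 0, 0], [0, 0, -0.4, 0, 0, 0], [0, 0, 0, 0, 0, 0], [0, 0, 0, 0, 0, 0]])

```text
clock: 52.1
position: [0.6573, -0.0764, 0.0436]
ee_rot: [-2.092, -2.344, 0.0]
force: [0.1, 0.0, -5.4]
width: 0.299
```

Request:
move_arm(series=[[0, 0, -0.08, 0, 0, 0], [0, 0, 0, 0, 0, 0]])

```text
clock: 52.3
position: [0.6574, -0.0765, 0.0431]
ee_rot: [-2.092, -2.344, 0.0]
force: [0.5, -0.0, -5.4]
width: 0.3
```

Request:
move_arm(series=[[0, 0, 0, 0, 0, 0], [0, 0, 0, 0, 0, 0], [0, 0, 0, 0, 0, 0], [0, 0, 0, 0, 0, 0], [0, 0, 4, 0, 0, 0], [0, 0, 5, 0, 0, 0], [0, 0, 3, 0, 0, 0], [-2, -2, 0, 0, 0, 0]], grip=0.7)

```text
clock: 53.1
position: [0.642, -0.0923, 0.169]
ee_rot: [2.082, 2.344, 0.014]
force: [1.2, -0.4, -0.7]
width: 0.701
```

Request:
move_arm(series=[[-3.3, -3.3, 0, 0, 0, 0], [-3.3, -3.3, 0, 0, 0, 0], [-3.3, -3.3, 0, 0, 0, 0], [-3.3, -3.3, 0, 0, 0, 0], [-3.3, -3.3, 0, 0, 0, 0], [-3.3, -3.3, 0, 0, 0, 0], [-3.3, -3.3, 0, 0, 0, 0], [-2, -2, 0, 0, 0, 0]])

```text
clock: 53.9
position: [0.3833, -0.3504, 0.1632]
ee_rot: [2.096, 2.34, -0.003]
force: [1.3, -0.2, 0.5]
width: 0.703
```

Request:
move_arm(series=[[0, 0, 0, 0, 0, 0], [0, 0, 0, 0, 0, 0], [0, 0, 0, 0, 0, 0]])

```text
clock: 54.2
position: [0.3875, -0.3466, 0.1634]
ee_rot: [2.09, 2.345, 0.001]
force: [1.0, 0.1, 0.2]
width: 0.7
```

```bash
python3 - <<'E'
from h import *
c=cam('wrist'); im=c[0]; s=st()
print(fit(c,box(.028),(.386,-.3455),grey(im,60,40),.1), fit(c,box(.028,h=0,z0=.044),(.386,-.3455),grey(im,60,140),.1,pad=4))
E
```

```text
t 54.25 pos [ 0.3876 -0.3464  0.1634] yaw 6.6 F [-0.5  1.   0.1] w 0.705
[ 0.3847 -0.3458  8.155   0.9558] [ 0.3847 -0.3458  8.9039  0.9421]
```

Request:
move_arm(series=[[-0.27, 0.12, -4, 0, 0, 1.7], [0, 0, -4, 0, 0, 0], [0, 0, -3.5, 0, 0, 0], [0, 0, -1.2, 0, 0, 0], [0, 0, 0, 0, 0, 0], [0, 0, 0, 0, 0, 0], [0, 0, 0, 0, 0, 0]])

```text
clock: 54.95
position: [0.385, -0.3469, 0.0378]
ee_rot: [2.055, 2.373, 0.0]
force: [0.7, 0.2, -0.2]
width: 0.701
```

Request:
move_arm(series=[[0, 0, 0, 0, 0, 0], [0, 0, 0, 0, 0, 0], [0, 0, 0, 0, 0, 0], [0, 0, 0, 0, 0, 0], [0, 0, 0, 0, 0, 0], [0, 0, 0, 0, 0, 0], [0, 0, 0, 0, 0, 0], [0, 0, 0, 0, 0, 0]], grip=0)

```text
clock: 55.75
position: [0.3838, -0.3464, 0.0362]
ee_rot: [2.057, 2.374, -0.0]
force: [-0.5, -0.0, 3.7]
width: 0.304
```

Request:
move_arm(series=[[0, 0, 2, 0, 0, 0], [0, 0, 5, 0, 0, 0], [0, 0, 4.7, 0, 0, -1.9], [2.3, 3.84, 0, 0, 0, 0], [2.3, 3.84, 0, 0, 0, 0], [2.3, 3.84, 0, 0, 0, 0], [2.3, 3.84, 0, 0, 0, 0], [2.3, 3.84, 0, 0, 0, 0]])

```text
clock: 56.55
position: [0.4988, -0.1528, 0.1528]
ee_rot: [-2.096, -2.339, 0.001]
force: [0.6, -0.6, -3.2]
width: 0.303
```

Request:
move_arm(series=[[2.3, 3.84, 0, 0, 0, 0], [2.3, 3.84, 0, 0, 0, 0], [2.3, 3.84, 0, 0, 0, 0], [2.3, 3.84, 0, 0, 0, 0], [2.3, 3.84, 0, 0, 0, 0], [1.7, 2.84, 0, 0, 0, 0], [0.9, 1.4, 0, 0, 0, 0], [0, 0, 0, 0, 0, 0]])

```text
clock: 57.35
position: [0.6399, 0.0831, 0.1524]
ee_rot: [-2.091, -2.343, -0.001]
force: [-0.1, -1.0, -2.1]
width: 0.302
```

Request:
move_arm(series=[[0, 0, 0, 0, 0, 0], [0, 0, 0, 0, 0, 0], [0, 0, 0, 0, 0, 0]])

```text
clock: 57.65
position: [0.6394, 0.0782, 0.1531]
ee_rot: [2.098, 2.338, -0.002]
force: [-0.3, -0.6, -2.4]
width: 0.304
```

```bash
python3 - <<'E'
from h import *
st()
E
```

```text
t 57.65 pos [0.6394 0.0782 0.1531] yaw 6.2 F [-0.3 -0.6 -2.4] w 0.304
```

Request:
move_arm(series=[[0.05, 0.28, -4, 0, 0, 0], [0, 0, -4, 0, 0, 0], [0, 0, -1.1, 0, 0, 0], [0, 0, 0, 0, 0, 0], [0, 0, 0, 0, 0, 0], [0, 0, 0, 0, 0, 0], [0, 0, 0, 0, 0, 0]])

```text
clock: 58.35
position: [0.6413, 0.0831, 0.064]
ee_rot: [2.095, 2.339, 0.003]
force: [-0.3, -0.6, -2.2]
width: 0.297
```

Request:
move_arm(series=[[0, -0.1, 0, 0, 0, 0.2], [0, 0, -0.4, 0, 0, 0], [0, 0, -0.6, 0, 0, 0], [0, 0, -0.5, 0, 0, 0], [0, 0, -0.5, 0, 0, 0], [0, 0, 0, 0, 0, 0], [0, 0, 0, 0, 0, 0]])

```text
clock: 59.05
position: [0.6401, 0.082, 0.0421]
ee_rot: [-2.092, -2.344, 0.0]
force: [-1.4, 0.4, 2.2]
width: 0.306
```

Request:
move_arm(series=[[0, 0, 0, 0, 0, 0], [0, 0, 0, 0, 0, 0], [0, 0, 0, 0, 0, 0], [0, 0, 0, 0, 0, 0], [0, 0, 4, 0, 0, 0], [0, 0, 5, 0, 0, 0], [0, -2, 4, 0, 0, 0], [0, -3.5, 3, 0, 0, 0]], grip=0.7)

```text
clock: 59.85
position: [0.6408, 0.0302, 0.2056]
ee_rot: [2.085, 2.349, 0.007]
force: [0.9, -0.4, -1.0]
width: 0.697
```

Request:
move_arm(series=[[-1, -3, 2, 0, 0, 0], [-1, -3, 2, 0, 0, 0], [-1, -3, 2, 0, 0, 0], [-1, -2, 0, 0, 0, 0], [0, 0, 0, 0, 0, 0], [0, 0, 0, 0, 0, 0], [0, 0, 0, 0, 0, 0]])

```text
clock: 60.55
position: [0.6004, -0.0817, 0.2619]
ee_rot: [-2.09, -2.345, -0.001]
force: [0.7, 0.7, 0.2]
width: 0.701
```

```bash
python3 - <<'E'
from h import *
c=cam('wrist'); im=c[0]; s=st()
f=fitm(c,box(.252,.048,.02),(.648,.014),rackseg(im)|grey(im,60,60),above(235),.11,pad=5); print('rack',f)
S=slots(.6477,.014,6.3)
t=cam('top')
for k in OFF:
    w=k/1000
    print(k,S[k],'wrist',fit(c,box(w,h=0,z0=.05),S[k],grey(im,60,140),.11,pad=3),'top',fit(t,box(w,h=.03,z0=.02),S[k],grey(t[0]),.11,pad=5))
print('disc',fit(c,cyl(.052,0,.074),(.491,-.001),grey(im,60,140),pad=1),proj(c,[.491,-.001,.074]))
save(cv2.resize(im[60:260,180:440],None,fx=3,fy=3,interpolation=cv2.INTER_CUBIC),'w14.png')
for th in ['oiler','driver','nut']:
    for o in outline_of('top',th)[:1]: print(th,o['p'],o['rect'])
E
```

```text
t 60.6 pos [ 0.6004 -0.0816  0.2619] yaw 6.6 F [0.  0.7 1.1] w 0.703
rack [0.6479 0.0136 6.0333 0.9002]
20 [0.6361 0.1194] wrist [ 0.6666  0.1261 11.3582  0.9907] top [0.6373 0.1195 8.7044 0.9114]
28 [0.6401 0.0826] wrist [ 0.6404  0.0725 32.052   0.6531] top [0.6414 0.0821 7.1147 0.9272]
36 [0.6451 0.0379] wrist [0.6465 0.0377 7.162  0.9446] top [0.6473 0.0386 6.6614 0.9218]
44 [ 0.6509 -0.0148] wrist [ 0.6512 -0.0149  6.3982  0.9271] top [ 0.652  -0.0141  6.6063  0.9285]
52 [ 0.6576 -0.0755] wrist [ 0.658  -0.0756  6.2842  0.9451] top [  0.6509  -0.0788 -46.7481   0.6409]
disc [ 4.933e-01 -3.000e-04  0.000e+00  9.062e-01] [[232.15214282 100.28928305]]
oiler 0.53 [474.7, 143.5, 10.9, 3.8]
driver 0.73 [141.4, 137.9, 74.0, 26.3]
```

View pics/w14.png

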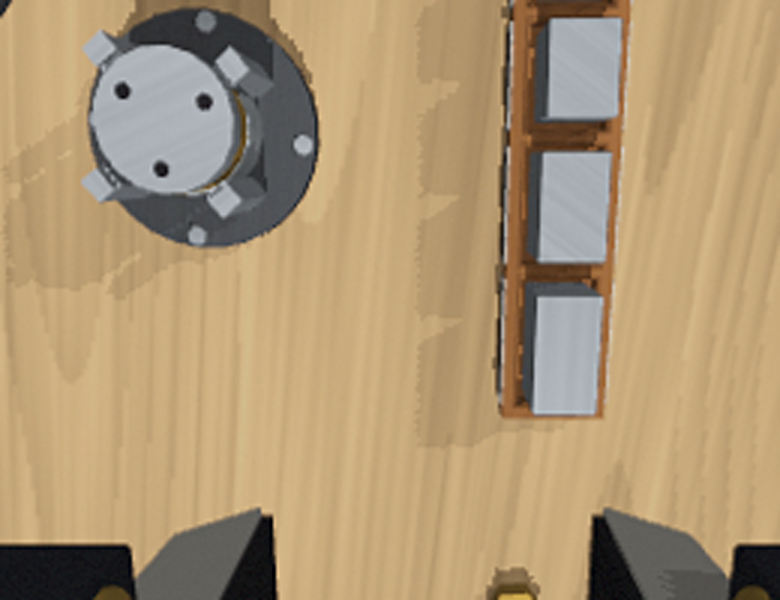

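```bash
python3 - <<'E'
from h import *
c=cam('scene'); st()
save(cv2.resize(c[0][120:300,270:430],None,fx=3.3,fy=3.3,interpolation=cv2.INTER_CUBIC),'s2.png')
for k,xy in slots(.6477,.014,6.3).items(): print(k,fit(c,box(k/1000,h=.03,z0=.02),xy,grey(c[0],60,40),.11,pad=4))
E
```

```text
t 60.85 pos [ 0.6004 -0.0824  0.2619] yaw 6.6 F [-1.1 -0.   0.6] w 0.702
20 [0.6384 0.1116 9.7206 0.6627]
28 [0.6424 0.0762 3.304  0.5174]
36 [0.6476 0.0324 7.0847 0.5483]
44 [ 0.6524 -0.0191  5.7492  0.581 ]
52 [ 0.6592 -0.0792  6.5476  0.7106]
```

View pics/s2.png

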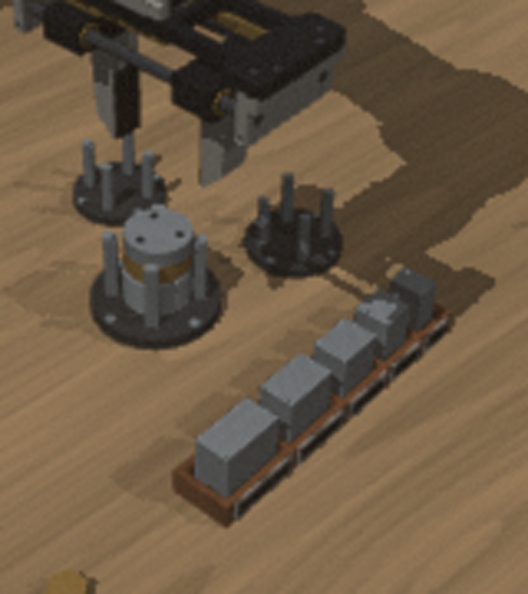

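The scene view shows the stack (housing, brass, disc) square between the posts at about (155,260). All five blocks stand upright in the rack in order, from (240,445) to (412,300). The gripper is clear of everything.

```bash
python3 -c "
from cell import workorder
print(workorder.sign_off())"
```

```text
the job is handed in; nothing more can be done
None
```

The job is done and handed in at about 61 s on the robot's clock. I moved the 36 mm block from the largest nest to its slot and stacked the housing, spacer and disc in the pocket. The 44, 20, 52 and 28 mm blocks then went into their own slots.

**Stack:** right after each part was released, the wrist camera put it within about 1 mm of the pocket axis (nest at about (0.491, -0.001)). The last long-range look put the disc about 2.5 mm off. That fit was poor because the post tops blended into the disc. In both that picture and the scene view the stack looks square between the posts.

**Blocks:** the wrist or top camera put each block within about 2.5 mm of its slot centre. The gripper height at release put each one at full depth, within about 1 mm.

**Checks that failed or disagreed:**
- **Poor fits at the end:** the wrist fits for the 20 and 28 mm blocks and the top-camera fit for the 52 mm block were no use. The scene-camera fits for the row were also poor, because neighbouring blocks hide each other. For those three I relied on the other camera, plus the pictures.
- **Missed first grasp:** my first try at the 28 mm block lifted before the fingers had closed, so I took it last. It had not moved.
- **Bystanders:** I never went near the bottle, screwdriver or hexagon blank. At the end the network found the screwdriver in the same place, caught only a small part of the bottle, and did not report the hexagon blank. I saw a small brass piece in the last views but did not measure it.

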